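Set the scroll saw's hold-down for the next blank

TASK

Get the slotted blank ready to saw: lay it on the scroll saw's table and slide it, slot first, in under the sprung hold-down foot until the blade stands at the end of the slot, without pushing hard against the blade, and let go of it. Then turn the hold-down's red stop knob clockwise until it bottoms and back it off a quarter turn, so that the blank can glide but not lift. Leave the glue, the tape measure and the offcut where they are.

Things in the scene. Friction and masses are not known exactly. Their poses are not given: they have to be found in the camera images.
- saw: Blue bench-top scroll saw, fixed. Origin on the bench straight under the blade; z up; +x runs from the blade back along the upper arm to the column, so work is fed from the -x end towards +x; -y is the near side, facing the robot. Upper arm 34 mm wide; its nose is 38 mm wide, x = -22 to +30 mm, underside 200 mm and top 252 mm above the bench. The hold-down hangs on the nose's -y side.
- table_front (a point): Middle of the front (-x) edge of the saw's grey oval table, on its top, 135 mm in front of the blade. The top is flat and level, 130 mm above the bench, 410 mm long along the saw's x, 250 mm wide, with a front end rounded to 125 mm radius about a point near the blade; 12 mm thick.
- blade: The saw blade, upright. Origin where it passes through the table's top; axes as saw. 3 mm along the saw's x by 2 mm across; it runs from the table up to the clamp under the nose.
- foot: Sprung hold-down foot, axes as saw: fork of 7 mm wire, tines 26 mm apart astride the blade, flat from 12 mm before to 20 mm behind it, toes turned up 17 mm towards -x, ending 36 mm before the blade. Origin: underside of the near tine. It slides along the hold-down's sloping axis; a spring holds it down, 4 to 7 N. It hangs 9 mm above the table; the blank pushed under the toes lifts it 7 mm.
- stop_knob (a joint): Angle of the red stop knob, rad. 0 is the bottom, a hard stop (the screw's end then pins the foot on the blank); it grows as the knob is backed off, anticlockwise seen looking down its axis from above, up to 4.7. Clockwise brings it down, 8 mm down the axis a turn. A quarter turn is 1.571. It starts 2 to 3.4 off the bottom, takes about 0.04 N m to turn and stays where it is left.
- knob_grip (a point): Centre of the red knurled stop knob, on its axis, half-way up: 32 mm diameter, 22 mm tall. Its axis leans 35 degrees from vertical to the saw's near side: upwards it points along (0, -0.574, 0.819) in the saw's frame. The point turns with the knob: z is that axis, x the white index line on its top. Free space round it; below it is the 25 mm barrel, 2 mm under the knob when bottomed.
- blank_center (a point): Maple blank, 140 x 56 x 16 mm, about 95 g, first lying flat on the bench. Point at its middle, half-way up; x along its length towards the slotted end, y across its 56 mm width, z up. A slot 10 mm wide and 35 mm deep is cut right through the middle of its +x end.
- slot_end (a point): Middle of the slot's closed end, half-way up the blank: 35 mm from the blank's middle towards its +x end, 105 mm from its plain end. Axes as the blank's.
- glue: White glue bottle, 52 mm across, 120 mm tall, standing; origin at the middle of its foot. Bystander.
- tape: Red tape measure, 70 x 70 x 36 mm; origin at the middle of its underside. Bystander.
- offcut: Brown wooden offcut, about 85 x 65 x 18 mm, left lying on the back part of the saw table, behind the blade; origin on its underside. Bystander.
Not all that is in view belongs to the job. There is more than one size of the part that bears blank_center; the job needs the smallest.

How it is judged (in metres and radians):
On the way, in this order (a step that is already met when the one before it is completed fails the run):
1. the blank lies on the saw table under the foot, let go of, with the blade at the end of its slot (horizontal distance between slot_end and blade below 0.009 m and angle between the x axis of slot_end and the x axis of saw, either way round below 0.12 rad and z of slot_end in the frame of blade below 0.0105 m and contact force between foot and blank above 1 N and contact force between the fingers and blank below 0.1 N), for 0.2 s.
2. the stop knob is bottomed with the blank still in place (value of joint stop_knob below 0.09 rad and horizontal distance between slot_end and blade below 0.009 m), for 0.1 s.
3. the stop knob is backed off a quarter turn (value of joint stop_knob between 1.32 and 1.82 rad), for 0.2 s.
At the end, for the whole second after the job is handed in: The blank lies flat on the saw table under the foot, let go of, slot end within 9 mm of the blade and within 7 degrees of the saw's length; the stop knob, once bottomed, is backed off a quarter turn (75 to 105 degrees); glue, tape and offcut have moved less than 15 mm (all of step 3 and horizontal distance between slot_end and blade below 0.009 m and angle between the x axis of slot_end and the x axis of saw, either way round below 0.12 rad and z of slot_end in the frame of blade below 0.0105 m and distance of each of glue, tape, offcut from where it was at the start of the episode below 0.015 m); the robot touches nothing.
It fails at once if the blank is pushed against the blade with over 20 N (contact force between blade and blank above 20 N).
It fails at once if a bystander is moved by more than 15 mm (distance of any of glue, tape, offcut from where it was at the start of the episode above 0.015 m).
It also fails if it takes over 64 s, if anything falls off the work surface, if the arm or the gripper's body presses on something with over 40 N, if the wrist force passes 120 N, or if a joint passes its speed limit or range.

ROBOT

A 7-joint arm with a two-finger parallel gripper is mounted at the origin on the work surface. World frame = base frame: x ahead of the robot, y to its left, z up, the work surface at z = 0. Lengths are in mm, angles in rad, forces in N, time in s.
With the tool pointing down it reaches from about 400 to 900 mm from the base axis. Payload 5.5 kg.
Tool frame: the origin (TCP) lies at the centre of the arm's flange, where the gripper is bolted on; the fingertips stand 178 mm ahead of it and the grasp point (between the pads) lies 159 mm ahead of it; z points along the fingers, y is the direction in which the jaws open and shut (so a half turn about z gives the same grasp; the last joint's range is limited). The gripper opens to 92 mm and grips with 3 to 60 N. Pads are 19 mm wide; open, the fingers measure 130 mm over their backs; the gripper's body (75 mm by 190 mm) begins 47 mm behind the grasp point.
Start: joints at [-0.906, 0.501, -0.427, 1.55, 0.221, 1.138, -0.21], TCP at [254.167, 598.243, 404.729] pointing down, gripper open.
Joint ranges: [-2.88, 2.88], [-0.31, 2.03], [-1.54, 1.56], [0.2, 2.42], [-1.41, 4.55], [0.19, 2.02], [-2.57, 2.57]. Speed limits (rad/s): [2.57, 2.57, 3.14, 3.14, 3.14, 3.14, 3.14].

INTERFACE

Orientations are given as a unit quaternion [x, y, z, w].
In Python, from bench import ctrl gives the robot as it stands.
- The arm moves only by the shell command python3 -m crank 'ROWS' [OPENING] [FORCE]. ROWS is JSON, one flat list of numbers, 4 for each row, row after row: the shift along the world's x, y, z in mm, then the turn about the world's z in degrees. In form: [dx, dy, dz, roll, dx, dy, dz, roll, ...]. A call has 1 to 5 rows; each row shifts and turns the pose as measured when the row begins; what a row does not reach is not made up. A row lasts 1/12 s, in which the tool goes at most 41.7 mm and 7.16 degrees, less where a joint would pass 70% of its speed; a pose out of reach is approached as far as the arm can. A call with a gripper value outside its range is refused whole. OPENING is the finger opening in mm, from 0 to 91.8, set as the call begins (- or left out, the last holds). The fingers move at their own pace and stop on an object; FORCE is the grip in N (left out, the last holds). Time passes only in rows, so rows that do not move let the fingers close. It gives the time, the measured TCP pose, the force and the opening at its end, in the units of the state.
- ctrl.state(): the state, without advancing time (a new reading comes with each control period).
- ctrl.read_camera(name): name is "scene" or "top" or "wrist"; returns a dict with "img" (384x512x3 uint8, red, green, blue), "range_z" (384x512 float32, mm along the optical axis (not along the pixel's ray), 0 where there is no reading), "camera_matrix" (3x3 intrinsics, pixels), "T" (4x4, takes a point from camera to world coordinates); the wrist camera has in their place "tool_from_camera" (4x4, takes a point from camera to tool coordinates, whose origin is the TCP and whose axes are the flange's). Camera axes: x right, y down, z forward; pixel columns grow to the right and rows downward; lengths in mm; the calibration is good to about 2 mm. A picture is of the moment at which its call begins: read the wrist's pose just before it.
- ctrl.sign_off(): hands the job in, once; it reports no verdict.
The state is a dict: "clock": time; "q": joint angles; "qvel": joint speeds; "tau": joint torques, N m; "tcp_pos": TCP position; "ee_rot": TCP orientation; "contact_force": force on the tool from outside, world axes, zero at the start; "ft_torque": the same for the moment, N m; "grip_width": finger opening in mm.
Only numpy, scipy, OpenCV 4.12 (cv2) and the standard library are available. Lean on these libraries where they do the work, as an engineer would, in place of code of your own. Each camera call takes 0.05 s, during which the arm holds its last target. There are 200 camera calls.

## Working session

There is one attempt and no reset: what is moved stays moved. The work goes in short steps, Python scripts to look and compute and a shell command to move; the robot and the scene stay as the last step left them, time stands still between calls to the robot, and variables do not carry over. Pictures are saved under pics/ and viewed, about 8 in all and at most 12, crops included, and the job is handed in when it is done.

```bash
ls; mkdir -p pics
cat > h.py <<'E'
import numpy as np, cv2
from bench import ctrl
from scipy.spatial.transform import Rotation as R
def cam(n):
    s=ctrl.state(); c=ctrl.read_camera(n)
    if n=='wrist':
        T=np.eye(4);T[:3,:3]=R.from_quat(s['ee_rot']).as_matrix();T[:3,3]=s['tcp_pos'];c['T']=T@c['tool_from_camera']
    return c
def cloud(c):
    K=c['camera_matrix'];z=c['range_z'];v,u=np.mgrid[:z.shape[0],:z.shape[1]]
    p=np.stack([(u-K[0,2])/K[0,0]*z,(v-K[1,2])/K[1,1]*z,z],-1)
    w=p@c['T'][:3,:3].T+c['T'][:3,3]; w[z<=0]=np.nan
    return w
def ray(c,u,v,h):
    K=c['camera_matrix'];d=c['T'][:3,:3]@np.array([(u-K[0,2])/K[0,0],(v-K[1,2])/K[1,1],1]);o=c['T'][:3,3]
    return o+d*(h-o[2])/d[2]
def proj(c,p):
    q=np.linalg.inv(c['T'])@np.append(p,1);q=c['camera_matrix']@q[:3];return q[:2]/q[2]
def save(n,im): cv2.imwrite('pics/'+n,im[:,:,::-1])
E
python3 - <<'E'
from h import *
import pickle
d={n:cam(n) for n in('scene','top')}
pickle.dump(d,open('d0.pkl','wb'))
for n in d: print(n,d[n]['T'].round(2).tolist(),d[n]['camera_matrix'].tolist()); save(n+'0.png',d[n]['img'])
print(ctrl.state())
E
```

```text
pics
scene [[0.86, 0.32, -0.39, 982.21], [0.51, -0.51, 0.7, -638.28], [0.02, -0.8, -0.6, 846.59], [0.0, 0.0, 0.0, 1.0]] [[442.740240612466, 0.0, 258.3144482572638], [0.0, 442.740240612466, 192.78692545097044], [0.0, 0.0, 1.0]]
top [[-0.01, -0.99, 0.1, 388.91], [-1.0, 0.01, -0.02, 166.23], [0.02, -0.1, -0.99, 1278.44], [0.0, 0.0, 0.0, 1.0]] [[403.72462027495123, 0.0, 260.0895778020297], [0.0, 403.72462027495123, 189.836568547795], [0.0, 0.0, 1.0]]
{'clock': 0.1, 'q': array([-0.90582487,  0.50176692, -0.42678307,  1.55131601,  0.22078056,
        1.13831096, -0.21027019]), 'qvel': array([-0.00150765, -0.00392328,  0.00114707, -0.00251743, -0.0009368 ,
       -0.00239265,  0.00119937]), 'tau': array([-1.22013348e-02, -5.67874038e+01, -5.83913416e+00, -2.79915512e+01,
       -6.90070773e-02,  2.40489549e-02,  1.99856635e-05]), 'tcp_pos': array([254.11709398, 597.93005612, 403.78384683]), 'ee_rot': array([ 1.99516336e-01,  9.79894107e-01, -8.52240505e-04, -2.10011648e-04]), 'contact_force': array([-0.38698656,  0.3832058 ,  0.73926842]), 'ft_torque': array([-0.04342716, -0.0053699 ,  0.02841663]), 'grip_width': 91.51224599288152}
```

View pics/scene0.png

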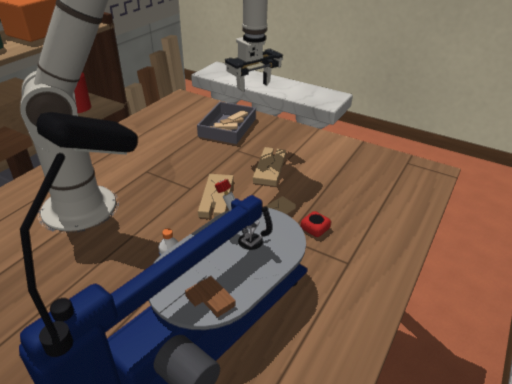

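View pics/top0.png

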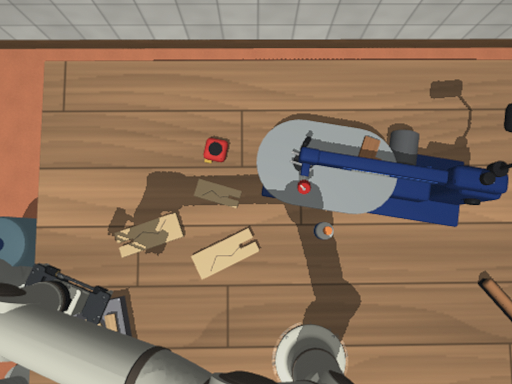

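Run:
```python
from h import *
import pickle
d=pickle.load(open('d0.pkl','rb'))
c=d['top'];w=cloud(c);print('bench z',np.nanmedian(w[300:330,200:260,2]))
im=c['img']
for n,(u0,v0,u1,v1) in dict(A=(185,172,250,212),B=(108,208,190,262),C=(185,225,265,282)).items():
    m=np.zeros(w.shape[:2],bool);m[v0:v1,u0:u1]=(w[v0:v1,u0:u1,2]>9)&(w[v0:v1,u0:u1,2]<40)
    p=w[m];r=cv2.minAreaRect(p[:,:2].astype(np.float32));print(n,r,np.percentile(p[:,2],[5,50,95]),m.sum())
# saw: red knob top, in both
hsv=cv2.cvtColor(im,cv2.COLOR_RGB2HSV)
for n in d:
    c=d[n];h=cv2.cvtColor(c['img'],cv2.COLOR_RGB2HSV);w=cloud(c)
    m=((h[...,0]<6)|(h[...,0]>174))&(h[...,1]>190)&(h[...,2]>90)
    N,l,s,ct=cv2.connectedComponentsWithStats(m.astype(np.uint8))
    for i in range(1,N):
        if 25<s[i,4]<2000: print(n,s[i],ct[i].round(1),np.nanmedian(w[l==i],0).round(1))
# table plane
w=cloud(d['top']);m=(abs(w[...,2]-130)<8);hs=cv2.cvtColor(d['top']['img'],cv2.COLOR_RGB2HSV);m&=hs[...,1]<50
p=w[m];print(np.median(p[:,2]),p[:,:2].min(0),p[:,:2].max(0),cv2.minAreaRect(p[:,:2].astype(np.float32)))
# upper arm top pts z~252?, blue
b=(hs[...,0]>105)&(hs[...,0]<130)&(hs[...,1]>120)&(w[...,2]>225)
q=w[b];print(np.histogram(q[:,2],bins=range(220,420,10)));
q=q[(q[:,2]<275)];mu=q.mean(0);U,S,V=np.linalg.svd(q[:,:2]-mu[:2],full_matrices=0);print(mu,V,cv2.minAreaRect(q[:,:2].astype(np.float32)))
t=d['top']['img']
save('t1.png',np.hstack([cv2.resize(t[110:230,240:340],None,fx=5,fy=5,interpolation=2),]))
save('t2.png',cv2.resize(t[165:285,105:275],None,fx=4.6,fy=4.6,interpolation=2))
```

```text
bench z 0.5468764894033029
A ((513.0316772460938, 278.4585876464844), (140.61265563964844, 56.231781005859375), 73.29733276367188) [11.99457212 16.38626537 20.36671734] 768
B ((386.08441162109375, 489.4295654296875), (79.05044555664062, 197.4971466064453), 18.582124710083008) [18.12374645 22.66902425 26.70325751] 1599
C ((330.76318359375, 244.03721618652344), (78.28958892822266, 218.37796020507812), 25.76923370361328) [18.72061703 22.77199954 26.78783243] 1569
scene [75 89  8 23 76] [ 78.3 101.7] [-687.2  590.2  -71.4]
scene [216 181  14  10  59] [223.8 184.8] [514.4  28.2 257.8]
scene [301 215  29  21 273] [315.1 225.9] [664.2 257.2  29. ]
top [298 183  12  11  58] [304.1 188.3] [499.3  34.9 258.5]
130.24339123828747 [ -14.97712719 -300.41207133] [716.41624243 155.3080749 ] ((374.52960205078125, 26.041778564453125), (413.17205810546875, 753.6682739257812), 69.29942321777344)
(array([ 126,  225, 1541,  609,   77,  137,  718,   93,    6,    0,    0,
          0,    0,    0,    0,    0,    0,    0,    0]), array([220, 230, 240, 250, 260, 270, 280, 290, 300, 310, 320, 330, 340,
       350, 360, 370, 380, 390, 400, 410]))
[ 545.76516286 -187.53326904  247.30509275] [[ 0.19706438  0.98039055]
 [ 0.98039055 -0.19706438]] ((541.7931518554688, -212.985107421875), (523.7677001953125, 75.65461730957031), 81.90937042236328)
```

View pics/t2.png

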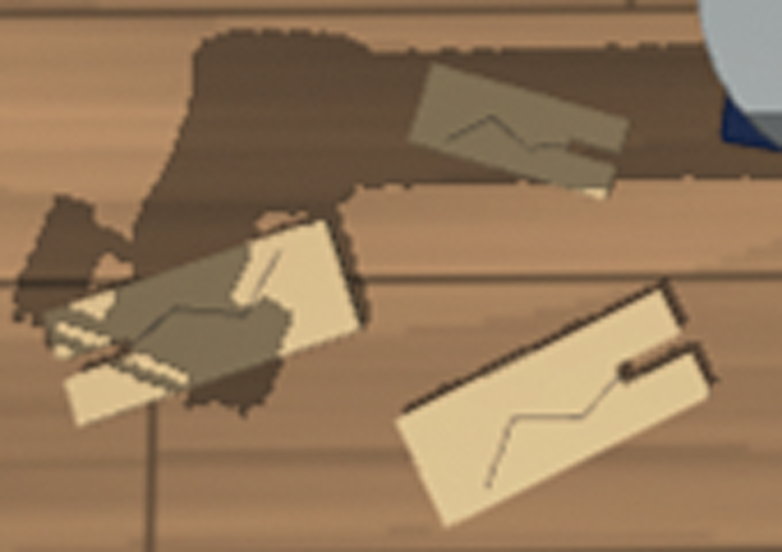

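View pics/t1.png

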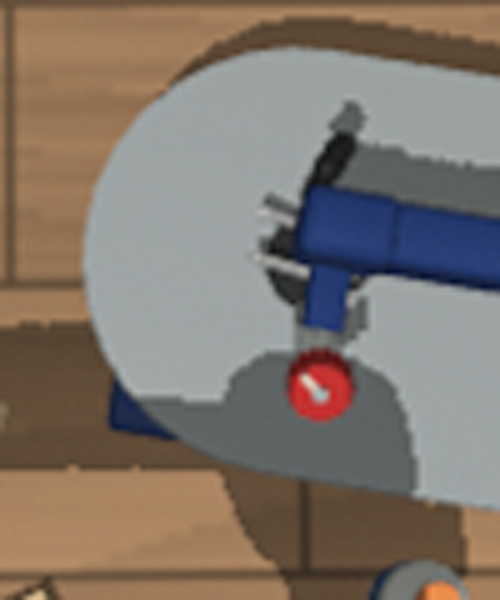

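Run:
```python
from h import *
import pickle
from scipy.optimize import least_squares
d=pickle.load(open('d0.pkl','rb'))
c=d['top'];w=cloud(c);hs=cv2.cvtColor(c['img'],cv2.COLOR_RGB2HSV)
m=(abs(w[...,2]-130)<12);m[:,:250]=0;m[:,410:]=0;m[:110]=0;m[230:]=0
N,l,s,ct=cv2.connectedComponentsWithStats(m.astype(np.uint8));i=1+np.argmax(s[1:,4]);print(s[i])
cs,_=cv2.findContours((l==i).astype(np.uint8),cv2.RETR_EXTERNAL,cv2.CHAIN_APPROX_NONE)
k=max(cs,key=len)[:,0];P=np.array([ray(c,u,v,130)[:2] for u,v in k])
def f(p):
    x,y,a=p;X=(P-[x,y])@np.array([np.cos(a),np.sin(a)]);Y=(P-[x,y])@np.array([-np.sin(a),np.cos(a)])
    # capsule centre at origin radius 125, straight to X=160
    return np.where(X<0,np.hypot(X,Y)-125,abs(Y)-125)*(X<120)
r=least_squares(f,[570,30,np.radians(-98)],loss='soft_l1',f_scale=2)
x,y,a=r.x;print('circle centre',x,y,np.degrees(a),'resid',np.median(abs(f(r.x))))
ux=np.array([np.cos(a),np.sin(a)]);uy=np.array([-ux[1],ux[0]])
print('blade',np.array([x,y])+10*ux)
# nose: blue, z 240..262
b=(hs[...,0]>105)&(hs[...,0]<130)&(hs[...,1]>120)&(abs(w[...,2]-250)<12)
q=w[b][:,:2]-(np.array([x,y])+10*ux);X=q@ux;Y=q@uy
for lo in range(-40,200,20):
    t=(X>lo)&(X<lo+20); 
    if t.any():print(lo,t.sum(),Y[t].min().round(1),Y[t].max().round(1),X[t].min().round(1), np.median(w[b][t,2]).round(1))
kn=np.array([499.3,34.9])-(np.array([x,y])+10*ux);print('knob saw',kn@ux,kn@uy)
```

```text
[ 257  119  141   95 8179]
circle centre 591.0132606620704 28.58419465454498 -99.18922588526534 resid 0.6928125967239538
blade [589.41630506  18.71253153]
-40 32 -18.0 15.2 -25.3 248.8
-20 103 -18.7 15.8 -19.7 251.6
0 108 -19.2 15.1 0.0 251.6
20 91 -18.3 13.4 20.4 248.5
40 94 -18.0 13.7 40.0 247.8
60 90 -17.5 12.9 60.3 247.7
80 94 -18.0 13.1 80.1 248.1
100 97 -19.6 11.5 100.0 248.4
120 94 -19.4 11.6 120.0 247.7
140 100 -19.4 11.8 140.2 247.7
160 94 -20.1 12.4 160.2 247.8
180 97 -19.7 11.4 180.4 248.3
knob saw -1.5885497478658255 -91.54484738687593
```

```bash
python3 -m crank '[27,-28,0,-7,27,-28,0,-7,27,-28,0,-7,27,-28,0,-7,27,-28,0,-7]' 91 15; python3 -m crank '[27,-28,0,-7,27,-28,0,-7,27,-28,0,-7,27,-28,-10,-7,27,-28,-10,-7]'; python3 -m crank '[0,0,0,-7,0,0,0,-7]'
```

```text
clock: 0.52
tcp_pos: [380.7, 459.8, 401.0]
ee_rot: [0.485, 0.875, 0.0, -0.006]
contact_force: [0.3, 0.1, 0.5]
grip_width: 90.7
clock: 0.93
tcp_pos: [520.2, 312.2, 381.7]
ee_rot: [0.731, 0.683, 0.003, -0.005]
contact_force: [1.5, 0.2, -0.3]
grip_width: 91.4
clock: 1.1
tcp_pos: [527.3, 300.5, 378.7]
ee_rot: [0.811, 0.585, 0.001, -0.002]
contact_force: [-1.6, 1.7, 0.8]
grip_width: 91.1
```

```bash
cat >> h.py <<'E'
def yaw(s=None):
    s=s or ctrl.state();y=R.from_quat(s['ee_rot']).as_matrix()[:,1];return np.degrees(np.arctan2(y[1],y[0]))
E
python3 - <<'E'
from h import *
c=cam('wrist');w=cloud(c);save('w1.png',c['img'])
m=(w[...,2]>9)&(w[...,2]<26)&(np.hypot(w[...,0]-513,w[...,1]-278)<85)
p=w[m];r=cv2.minAreaRect(p[:,:2].astype(np.float32));print(r,m.sum(),p[:,2].mean())
s=ctrl.state();print(s['tcp_pos'],yaw())
E
```

```text
((514.1370239257812, 281.2218017578125), (140.40414428710938, 56.12783432006836), 73.1708755493164) 6787 15.141284791544928
[528.0562984  298.9443415  378.38792835] -18.87352568027331
```

View pics/w1.png

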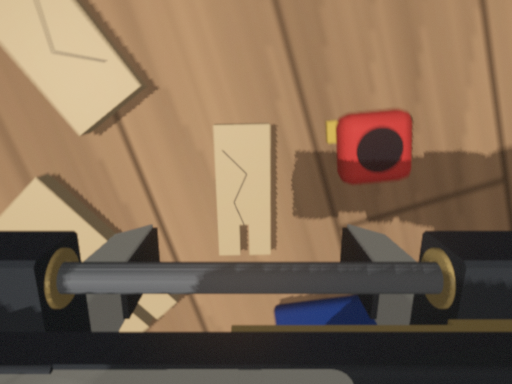

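```bash
python3 -m crank '[-1,6,-35,1,-1,6,-40,1,-1,6,-40,0,0,0,-40,0,0,0,-25,0]'; python3 -m crank '[0,0,0,0]'; python3 -c "
from h import *;print(yaw())"
```

```text
clock: 1.57
tcp_pos: [527.7, 319.2, 201.1]
ee_rot: [0.799, 0.601, 0.01, -0.001]
contact_force: [-1.0, -1.0, -0.1]
grip_width: 91.2
clock: 1.65
tcp_pos: [524.5, 318.5, 195.2]
ee_rot: [0.798, 0.602, 0.005, -0.001]
contact_force: [-1.5, -0.5, -0.5]
grip_width: 91.2
-15.93280050373821
```

```bash
python3 -m crank '[0,-1,-14,-1,0,0,-1,0]'; python3 -m crank '[0,0,0,0,0,0,0,0,0,0,0,0,0,0,0,0]' 45 20;python3 -m crank '[0,0,0,0,0,0,0,0,0,0,0,0,0,0,0,0]'; python3 -c "
from h import *;print(yaw())"
```

```text
clock: 1.82
tcp_pos: [523.8, 318.6, 179.5]
ee_rot: [0.802, 0.597, 0.005, -0.002]
contact_force: [-0.2, -1.5, 1.1]
grip_width: 91.1
clock: 2.15
tcp_pos: [525.1, 320.6, 185.0]
ee_rot: [0.8, 0.6, 0.007, -0.002]
contact_force: [0.4, -0.4, 0.4]
grip_width: 69.1
clock: 2.48
tcp_pos: [526.0, 321.2, 188.4]
ee_rot: [0.8, 0.6, 0.01, -0.002]
contact_force: [0.6, -1.2, -1.0]
grip_width: 56.2
-16.28676752026671
```

```bash
python3 -m crank '[0,0,-2,0,0,-1,-4,0,0,0,-4,0]' 66; python3 -m crank '[0,0,-3,0,0,0,-1,0,0,0,-1,0]' 45 20;python3 -m crank '[0,0,-1,0,0,0,-1,0]'; python3 -c "
from h import *;print(yaw(),ctrl.state())"
```

```text
clock: 2.73
tcp_pos: [526.6, 320.3, 178.9]
ee_rot: [0.8, 0.6, 0.011, -0.002]
contact_force: [-0.1, -0.2, -0.3]
grip_width: 65.3
clock: 2.98
tcp_pos: [524.3, 321.9, 178.4]
ee_rot: [0.8, 0.601, 0.008, -0.004]
contact_force: [1.4, -3.7, 4.7]
grip_width: 55.9
clock: 3.15
tcp_pos: [524.4, 322.0, 178.3]
ee_rot: [0.799, 0.601, 0.008, -0.004]
contact_force: [-3.8, -2.5, 13.6]
grip_width: 55.7
-16.168166865708656 {'clock': 3.15, 'q': array([-0.5650793 ,  0.69322708, -0.03571289,  1.78657373,  0.02490085,
        0.647169  , -0.8942931 ]), 'qvel': array([ 6.54462180e-06,  3.18113325e-04,  1.58670529e-04, -3.36108588e-03,
       -4.90884851e-04,  4.38330772e-03,  1.77939281e-03]), 'tau': array([-5.53477148e-02, -5.41279721e+01,  1.07117062e-01, -1.88629156e+01,
        6.93608215e-02, -1.71400968e+00, -3.61680798e-02]), 'tcp_pos': array([524.41920765, 321.96829782, 178.3478781 ]), 'ee_rot': array([ 0.79947984,  0.6006329 ,  0.00773366, -0.00350633]), 'contact_force': array([-3.76223919, -2.47969963, 13.5857432 ]), 'ft_torque': array([-0.46925096,  1.10891815,  0.04012423]), 'grip_width': 55.73835407265745}
```

```bash
python3 -m crank '[0,0,40,0,0,0,41,0,0,0,41,0,0,0,38,0]' ; python3 -m crank '[22,-36,0,2,22,-36,0,2,22,-36,0,2,22,-36,0,1]';python3 -m crank '[0,0,-1,0,0,0,-1,0]'
python3 - <<'E'
from h import *
print(yaw(),ctrl.state()['grip_width'])
t=cam('top');print([proj(t,p).round(1).tolist() for p in ([587.6,19,130],[587.6,19,146])])
w=cloud(t);u,v=np.mgrid[0:512,0:384]
save('t3.png',cv2.resize(t['img'][100:220,215:365],None,fx=5,fy=5,interpolation=2))
E
```

```text
clock: 3.48
tcp_pos: [518.1, 317.9, 327.1]
ee_rot: [0.799, 0.601, -0.008, -0.005]
contact_force: [0.9, -0.1, -0.6]
grip_width: 55.8
clock: 3.82
tcp_pos: [603.5, 187.0, 337.9]
ee_rot: [0.751, 0.66, 0.002, -0.008]
contact_force: [0.6, -0.2, -1.8]
grip_width: 55.9
clock: 3.98
tcp_pos: [608.9, 175.4, 335.5]
ee_rot: [0.756, 0.654, 0.002, -0.005]
contact_force: [-0.7, 17.2, -0.3]
grip_width: 55.8
-8.244423242134761 55.849070085731015
[[304.2, 162.5], [304.9, 161.6]]
```

View pics/t3.png

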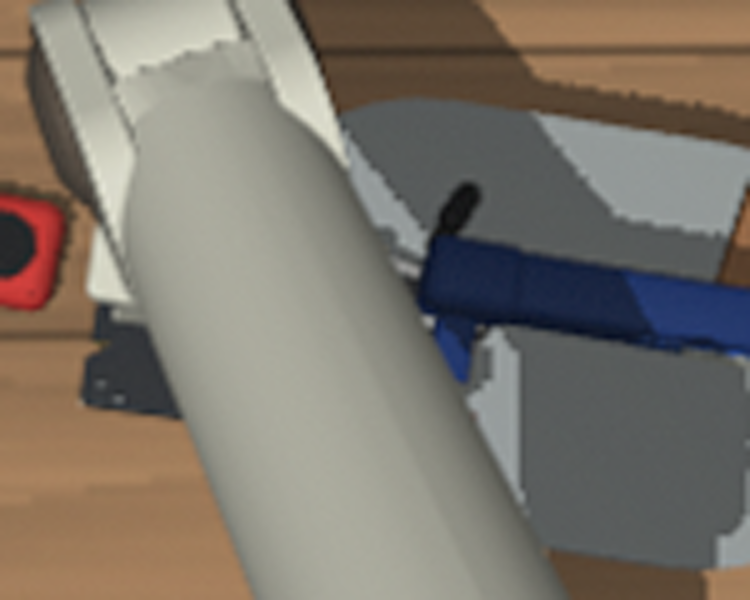

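Run:
```python
from h import *
c=cam('scene');print(ctrl.state()['contact_force'],ctrl.state()['tcp_pos'],ctrl.state()['ft_torque'])
save('s3.png',cv2.resize(c['img'][110:270,150:350],None,fx=4,fy=3.7,interpolation=2))
```

```text
[ 0.24040183  0.58590405 -1.15042108] [608.2300218  176.56580414 335.22149147] [-0.00397542  0.07605459 -0.03247134]
```

View pics/s3.png

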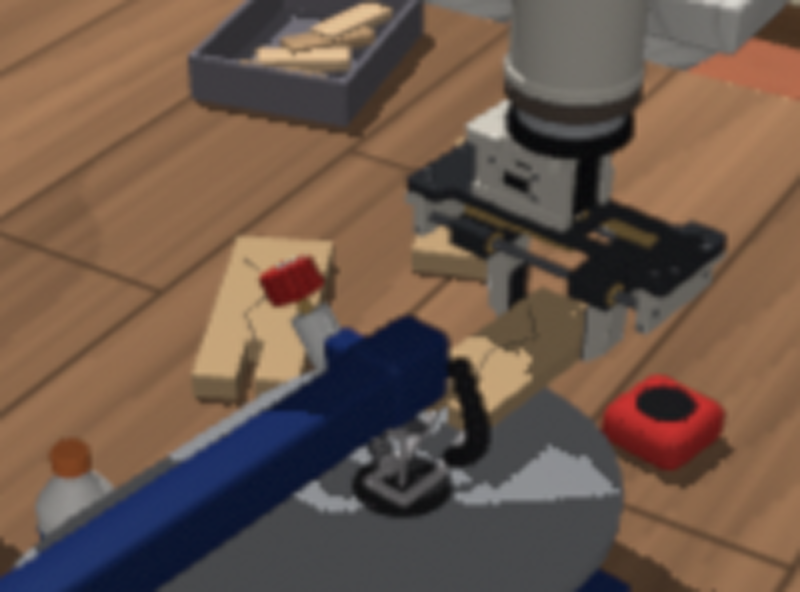

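Run:
```python
from h import *
import pickle
d=pickle.load(open('d0.pkl','rb'));t=d['top']
a=np.radians(-99.2);ux=np.array([np.cos(a),np.sin(a)]);uy=np.array([-ux[1],ux[0]]);B=np.array([589.4,18.7])
w=cloud(t)
for u,v in((293,152),(291,161.6)):
    p=ray(t,u,v,156)[:2];print(p,(p-B)@ux,(p-B)@uy,w[int(round(v))-1:int(round(v))+2,u-1:u+3,2].round(0).tolist())
c=d['scene'];hw=cloud(c)
save('s4.png',np.vstack([cv2.resize(t['img'][145:170,280:310],None,fx=15,fy=12,interpolation=2),cv2.resize(c['img'][225:255,232:270],(450,300),interpolation=2)]))
# foot in scene: blade px predicted
for h in(130,150,170,195):print(h,proj(c,[*B,h]).round(1))
# current blank in scene cloud:
```

```text
[613.45411873  53.44647341] -38.14530506230716 18.189385485251755 [[158.0, 164.0, 165.0, 131.0], [165.0, 165.0, 161.0, 158.0], [129.0, 133.0, 156.0, 158.0]]
[585.99790012  59.5713424 ] -39.80165251700569 -9.89289493095786 [[134.0, 168.0, 162.0, 162.0], [133.0, 132.0, 157.0, 159.0], [127.0, 129.0, 134.0, 131.0]]
130 [249.4 241. ]
150 [249.5 234.7]
170 [249.6 228.2]
195 [249.6 219.9]
```

View pics/s4.png

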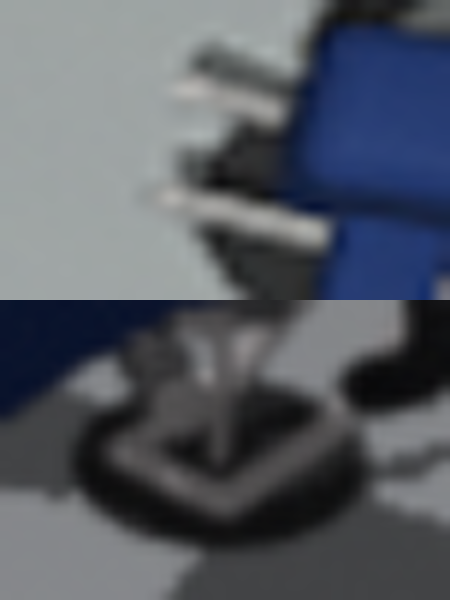

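```bash
python3 -m crank '[5,2,-8,-1,3,1,-10,0,0,0,-6,0]' ; python3 -m crank '[0,0,-2,0,0,0,-1,0]'
python3 - <<'E'
from h import *
print(yaw(),ctrl.state()['grip_width'])
c=cam('scene');print(ctrl.state()['contact_force'],ctrl.state()['tcp_pos'],ctrl.state()['ft_torque'])
w=cloud(c);hs=cv2.cvtColor(c['img'],cv2.COLOR_RGB2HSV)
import pickle;pickle.dump(c,open('s5.pkl','wb'))
im=c['img'].copy()
m=(abs(w[...,2]-147)<8)&(hs[...,0]>8)&(hs[...,0]<30)&(hs[...,1]>60)
m[:,:200]=0
N,l,s,ct=cv2.connectedComponentsWithStats(m.astype(np.uint8));i=1+np.argmax(s[1:,4]);p=w[l==i];print(s[i],cv2.minAreaRect(p[:,:2].astype(np.float32)),p[:,2].mean())
save('s5.png',cv2.resize(c['img'][160:260,220:330],None,fx=7,fy=6,interpolation=2))
E
```

```text
clock: 4.33
tcp_pos: [615.9, 182.3, 309.4]
ee_rot: [0.761, 0.649, 0.002, -0.005]
contact_force: [-0.1, -0.1, -1.9]
grip_width: 55.5
clock: 4.5
tcp_pos: [615.9, 183.5, 304.8]
ee_rot: [0.76, 0.65, 0.001, -0.004]
contact_force: [-1.4, -1.7, 8.0]
grip_width: 55.7
-8.89983588817006 55.69706208499009
[-0.81534951 -0.44007527  3.63897654] [615.84374855 183.56956207 304.77281929] [-0.32679832  0.130807    0.03210273]
[200 276  35  38 771] ((614.574462890625, -166.55490112304688), (50.692466735839844, 87.6522216796875), 70.71720886230469) 146.21465840446461
```

View pics/s5.png

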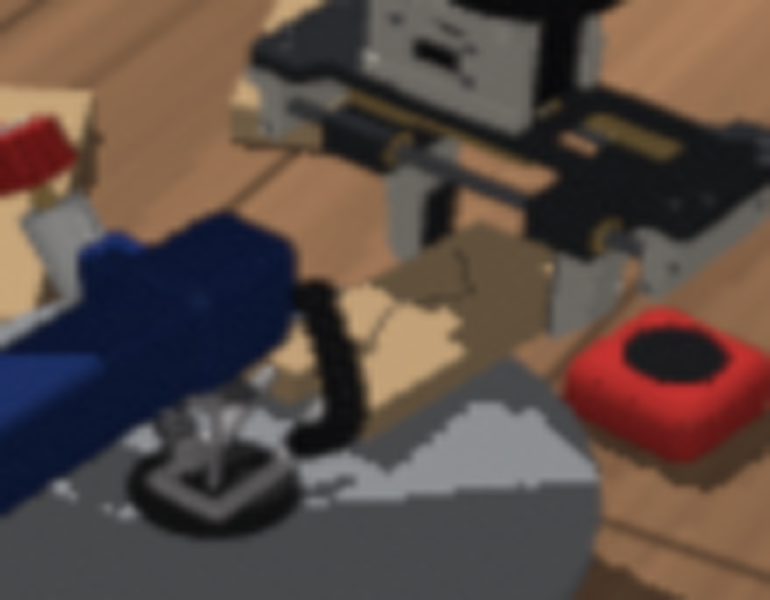

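```bash
cat > bl.py <<'E'
from h import *
a=np.radians(-99.2);ux=np.array([np.cos(a),np.sin(a)]);uy=np.array([-ux[1],ux[0]]);B=np.array([590,18.8])
def blank(c):
    w=cloud(c);hs=cv2.cvtColor(c['img'],cv2.COLOR_RGB2HSV)
    m=(abs(w[...,2]-149)<9)&(hs[...,0]>8)&(hs[...,0]<30)&(hs[...,1]>50)
    p=w[m];q=p[:,:2]-B;X=q@ux;Y=q@uy;k=(X<20)&(abs(Y)<60);X,Y,Z=X[k],Y[k],p[k,2]
    for lo in range(-200,20,15):
        t=(X>lo)&(X<=lo+15)
        if t.sum()>4:print(lo,t.sum(),np.percentile(Y[t],[3,97]).round(1),np.median(Z[t]).round(1))
    print('X',X.min(),X.max())
def tool():
    s=ctrl.state();q=s['tcp_pos'][:2]-B;print('saw x,y',(q@ux).round(1),(q@uy).round(1),'z',s['tcp_pos'][2].round(1),'yaw',yaw(s).round(1),'F',s['contact_force'].round(1),'w',s['grip_width'].round(1),'t',s['clock'])
E
python3 -c "
from bl import *;import pickle;blank(pickle.load(open('s5.pkl','rb')));tool()"; python3 -m crank '[0,0,4,0,0,0,1,0]'; python3 -c "
from bl import *;tool()"
```

```text
-185 40 [-30.2  16.1] 140.9
-170 70 [-44.8  23.9] 142.1
-155 80 [-38.1  27. ] 143.4
-140 76 [-28.3  27.2] 145.1
-125 83 [-26.3  26.4] 146.6
-110 80 [-24.   28.4] 148.2
-95 69 [-11.1  27.6] 149.4
-80 56 [-22.8  28.2] 151.0
-65 73 [-21.7  27.9] 150.0
X -186.15531765224375 -48.7985319742956
clock: 4.72
tcp_pos: [615.2, 184.4, 308.8]
ee_rot: [0.759, 0.651, 0.0, -0.005]
contact_force: [-0.1, 0.1, -1.9]
grip_width: 55.8Traceback (most recent call last):
  File "<string>", line 2, in <module>
    from bl import *;import pickle;blank(pickle.load(open('s5.pkl','rb')));tool()
                                                                           ~~~~^^
  File "bl.py", line 12, in tool
    s=ctrl.state();q=s['tcp_pos'][:2]-B;print('saw x,y',(q@ux).round(1),(q@uy).round(1),'z',s['tcp_pos'][2].round(1),'yaw',yaw(s).round(1),'F',s['contact_force'].round(1),'w',s['grip_width'].round(1),'t',s['clock'])
                                                                                                                                                                               ^^^^^^^^^^^^^^^^^^^^^
AttributeError: 'float' object has no attribute 'round'
Traceback (most recent call last):
  File "bl.py", line 12, in tool
    s=ctrl.state();q=s['tcp_pos'][:2]-B;print('saw x,y',(q@ux).round(1),(q@uy).round(1),'z',s['tcp_pos'][2].round(1),'yaw',yaw(s).round(1),'F',s['contact_force'].round(1),'w',s['grip_width'].round(1),'t',s['clock'])
                                                                                                                                                                               ^^^^^^^^^^^^^^^^^^^^^
AttributeError: 'float' object has no attribute 'round'
```

```bash
sed -i "s/s\['grip_width'\].round(1)/s['grip_width']/" bl.py; python3 -m crank '[0,0,0,0,0,0,0,0,0,0,1,0,0,0,0,0]' 64;python3 -c "
from bl import *;tool();blank(cam('scene'))";  python3 -m crank '[0,0,0,0,0,0,0,0,0,0,0,0,0,0,0,0]' 45 25; python3 -c "
from bl import *;tool();blank(cam('scene'))"
```

```text
clock: 5.05
tcp_pos: [614.5, 185.4, 309.4]
ee_rot: [0.759, 0.651, -0.0, -0.005]
contact_force: [-0.6, 0.1, 0.4]
grip_width: 63.8
saw x,y -168.4 -2.5 z 309.4 yaw -8.7 F [-0.6  0.1  0.4] w 63.817104986818336 t 5.05
-200 22 [-28.1   8.1] 144.0
-185 72 [-36.   18.4] 144.8
-170 91 [-34.3  26.7] 144.2
-155 83 [-28.3  24.5] 144.2
-140 88 [-28.4  25.5] 144.2
-125 88 [-28.3  25.8] 144.4
-110 86 [-26.3  26.5] 144.6
-95 58 [-17.   25.4] 144.1
-80 55 [-25.4  26.4] 144.9
-65 41 [-24.3  25.9] 143.9
X -191.42122058637122 -48.30728115925622
clock: 5.43
tcp_pos: [614.4, 185.3, 309.3]
ee_rot: [0.759, 0.651, -0.0, -0.005]
contact_force: [1.3, 0.2, -0.3]
grip_width: 56.1
saw x,y -168.3 -2.6 z 309.3 yaw -8.7 F [ 1.3  0.2 -0.3] w 56.11709149706887 t 5.4333
-200 17 [-27.2   5.5] 143.7
-185 69 [-31.5  40.2] 144.3
-170 83 [-31.4  24.4] 144.4
-155 89 [-31.3  24.5] 144.3
-140 84 [-28.7  25.1] 144.4
-125 94 [-28.2  25.5] 144.5
-110 79 [-26.4  25.8] 144.0
-95 60 [-26.8  26.2] 144.7
-80 51 [-25.1  26.3] 144.7
-65 47 [-24.8  25.8] 144.1
X -190.9096789027868 -48.661444096488395
```

```bash
python3 -m crank '[1,-8,0,-0.5,0,-8,0,0,-1,-8,0,0,-1,-8,0,0]'; python3 -c "
from bl import *;tool()"
```

```text
clock: 5.82
tcp_pos: [613.2, 156.7, 309.8]
ee_rot: [0.761, 0.649, 0.003, -0.007]
contact_force: [1.3, 21.5, -0.1]
grip_width: 55.9
saw x,y -139.9 0.9 z 309.8 yaw -9.0 F [ 1.3 21.5 -0.1] w 55.85083367074344 t 5.8167
```

```bash
python3 -m crank '[0,0,0,0]'; python3 -c "
from bl import *;tool();c=cam('scene');blank(c);tool();save('s6.png',cv2.resize(c['img'][160:260,220:330],None,fx=7,fy=6,interpolation=2))"
```

```text
clock: 5.9
tcp_pos: [613.0, 156.5, 310.1]
ee_rot: [0.761, 0.649, 0.004, -0.008]
contact_force: [0.1, -2.0, -0.6]
grip_width: 55.9
saw x,y -139.6 0.7 z 310.1 yaw -9.1 F [ 0.1 -2.  -0.6] w 55.93570205608524 t 5.9
-170 29 [-27.1  11.5] 145.0
-155 76 [-28.9  16.9] 145.5
-140 85 [-28.3  27.9] 145.1
-125 92 [-26.2  27.6] 145.1
-110 89 [-23.2  28.5] 145.0
-95 60 [-11.7  27.9] 145.2
-80 61 [-26.1  29.5] 144.6
-65 55 [-23.4  28.8] 144.4
-50 27 [-15.7  28.7] 144.4
-35 32 [-7.4 28.9] 144.2
X -164.85258351991206 -9.323430159076528
saw x,y -139.6 0.7 z 310.1 yaw -9.1 F [-1.3  3.3 -0.2] w 55.290821235266556 t 5.95
```

View pics/s6.png

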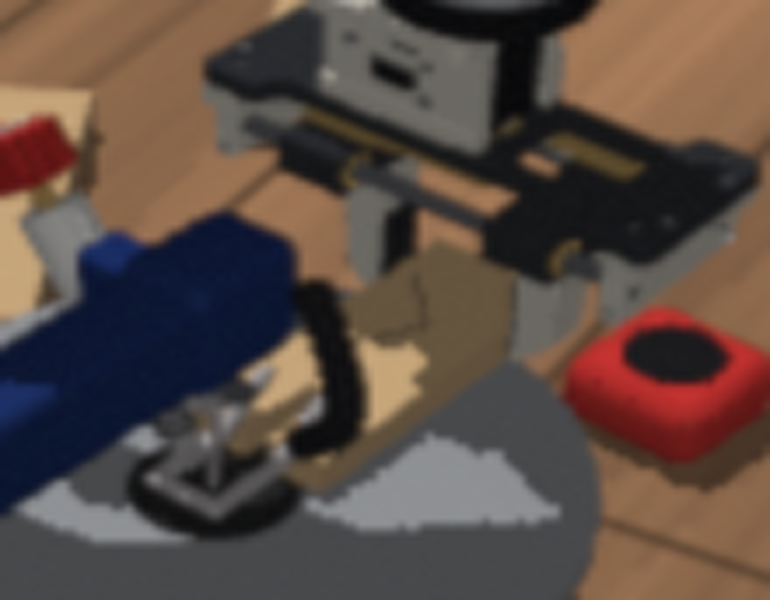

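Run:
```python
from bl import *
c=cam('scene')
for u,v in((250.1,241),(250.9,241),(250.5,240)):
    q=ray(c,u,v,130)[:2]-B;print(q@ux,q@uy)
g=cv2.cvtColor(c['img'],cv2.COLOR_RGB2GRAY)
for v in range(232,243):print(v,g[v,243:260].tolist())
for p in((-21,5,130),(-21,-5,130),(-21,5,146),(-21,28,130),(-21,28,146),(-21,-28,146)):
    print(p,((proj(c,[*(B+p[0]*ux+p[1]*uy),p[2]])-[220,160])*[7,6]).round())
```

```text
-0.7429923071858011 0.6898562052987757
-1.971294597353136 2.1169637136668134
-3.9731902372678274 -0.8191393572461098
232 [60, 63, 68, 71, 81, 98, 127, 99, 91, 90, 80, 85, 84, 82, 87, 105, 126]
233 [94, 77, 83, 88, 88, 91, 108, 96, 82, 79, 83, 86, 83, 81, 83, 99, 122]
234 [75, 69, 84, 87, 85, 84, 86, 83, 68, 63, 82, 84, 79, 68, 58, 80, 112]
235 [46, 60, 83, 85, 83, 81, 78, 76, 60, 41, 55, 63, 58, 41, 39, 76, 121]
236 [51, 74, 85, 85, 82, 74, 67, 69, 54, 33, 32, 35, 32, 22, 38, 72, 104]
237 [73, 82, 84, 83, 82, 52, 53, 69, 48, 28, 23, 21, 22, 33, 53, 78, 89]
238 [77, 76, 67, 54, 52, 29, 45, 70, 46, 22, 22, 33, 46, 67, 77, 85, 84]
239 [87, 74, 52, 30, 23, 20, 43, 70, 45, 22, 30, 53, 71, 83, 85, 79, 64]
240 [90, 85, 72, 52, 33, 24, 41, 66, 40, 34, 54, 74, 83, 84, 77, 60, 43]
241 [77, 87, 88, 82, 68, 49, 38, 48, 42, 60, 77, 84, 82, 70, 52, 41, 36]
242 [47, 69, 91, 103, 88, 78, 66, 56, 69, 80, 84, 80, 64, 48, 37, 34, 32]
(-21, 5, 130) [259. 464.]
(-21, -5, 130) [236. 453.]
(-21, 5, 146) [260. 434.]
(-21, 28, 130) [312. 490.]
(-21, 28, 146) [313. 460.]
(-21, -28, 146) [186. 398.]
```

```bash
python3 -m crank '[-1,-7,0,0,-1,-7,0,0,-1,-7,0,0,-1,-7,0,0]'; python3 -m crank '[0,0,0,0]'; python3 -c "
from bl import *;tool()"
```

```text
clock: 6.33
tcp_pos: [609.1, 149.0, 313.9]
ee_rot: [0.756, 0.654, 0.018, -0.017]
contact_force: [1.4, 14.5, 0.7]
grip_width: 55.8
clock: 6.42
tcp_pos: [608.7, 149.7, 314.2]
ee_rot: [0.756, 0.655, 0.019, -0.017]
contact_force: [-0.4, -3.2, -1.0]
grip_width: 55.9
saw x,y -132.2 -2.4 z 314.2 yaw -8.2 F [-0.4 -3.2 -1. ] w 55.856093581151605 t 6.4167
```

```bash
python3 -c "
from bl import *;s=ctrl.state();print(s['q'].round(3),s['qvel'].round(3),s['tau'].round(2));c=cam('scene');save('s7.png',c['img']);blank(c)"
```

```text
[-0.233  0.517 -0.05   1.708 -0.029  0.898 -0.401] [-0.011  0.002 -0.019 -0.006 -0.007 -0.009 -0.002] [-2.520e+00 -5.804e+01 -2.900e+00 -2.697e+01 -1.420e+00 -8.800e-01
  4.000e-02]
-170 14 [-29.4   2.2] 150.2
-155 74 [-31.3  15.1] 150.3
-140 93 [-31.6  38.4] 149.4
-125 94 [-28.2  26.5] 148.3
-110 91 [-25.   26.9] 148.0
-95 69 [-10.7  26.8] 147.5
-80 61 [-23.   28.3] 146.9
-65 54 [-21.7  28.5] 146.1
-50 31 [-13.2  28.4] 144.7
-35 32 [-10.6  28.8] 144.0
X -161.3609739198228 -19.264563346464648
```

View pics/s7.png

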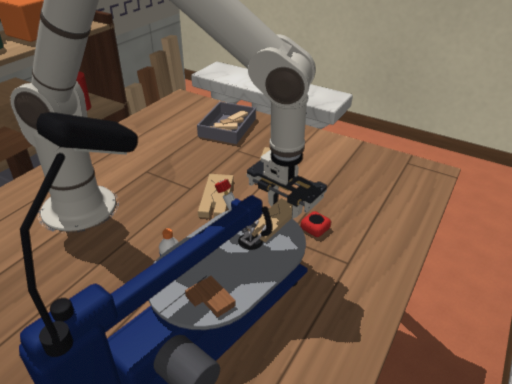

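```bash
python3 -m crank '[0,-12,-2,-0.5,0,-12,-2,-0.5]'; python3 -c "
from bl import *;tool();blank(cam('scene'));tool()"
```

```text
clock: 6.63
tcp_pos: [608.8, 140.5, 313.0]
ee_rot: [0.758, 0.651, 0.029, -0.023]
contact_force: [-0.8, 21.2, 1.9]
grip_width: 55.5
saw x,y -123.2 -0.9 z 313.0 yaw -8.7 F [-0.8 21.2  1.9] w 55.4549293774429 t 6.6333
-155 49 [-28.2  30.8] 149.0
-140 82 [-27.8  36.1] 148.9
-125 107 [-27.6  27.8] 148.0
-110 86 [-24.7  27.3] 147.7
-95 72 [-13.   27.9] 146.6
-80 56 [-25.7  27.5] 146.3
-65 53 [-21.4  27.9] 146.0
-50 25 [-15.7  26.9] 144.6
-35 28 [-12.9  28.2] 144.1
-20 26 [-19.6  26.9] 144.2
X -159.45987164462798 -3.9258351825492377
saw x,y -121.2 -0.8 z 312.6 yaw -8.8 F [-0.4  9.2  1.6] w 55.85300301379512 t 6.6833
```

```bash
python3 -m crank '[-1,-8,0,-0.5,-1,-8,0,0]'; python3 -c "
from bl import *;tool();blank(cam('scene'));tool();print(R.from_quat(ctrl.state()['ee_rot']).as_matrix()[:,2])"
```

```text
clock: 6.85
tcp_pos: [606.8, 128.5, 313.9]
ee_rot: [0.76, 0.649, 0.032, -0.025]
contact_force: [1.6, 9.2, 0.4]
grip_width: 55.5
saw x,y -110.9 -0.9 z 313.9 yaw -9.0 F [1.6 9.2 0.4] w 55.52037989870121 t 6.85
-155 9 [-28.2 -15.1] 150.9
-140 59 [-28.7  16.2] 150.1
-125 98 [-33.9  24.8] 149.3
-110 93 [-23.4  28.5] 148.7
-95 74 [-11.6  28.6] 148.1
-80 58 [-24.3  28.5] 147.7
-65 54 [-21.5  28.6] 146.8
-50 36 [-18.6  27.6] 146.1
-35 28 [-13.6  28.3] 144.5
-20 56 [-15.7  28.1] 144.4
-5 5 [ 0.3 15. ] 151.8
X -147.05287948757314 4.058671362445766
saw x,y -109.0 -0.6 z 313.9 yaw -9.0 F [0.4 4.3 0.1] w 55.46035820440745 t 6.9
[ 0.01597718  0.07674901 -0.99692242]
```

```bash
python3 -m crank '[0,0,0,0,0,0,0,0,0,0,-3,0,0,0,-1,0]' 64;python3 -m crank '[0,0,0,0,0,0,0,0,0,0,0,0]' 45 25; python3 -c "
from bl import *;tool();blank(cam('scene'));tool();print(R.from_quat(ctrl.state()['ee_rot']).as_matrix()[:,2])"
```

```text
clock: 7.23
tcp_pos: [607.2, 121.6, 309.4]
ee_rot: [0.761, 0.647, 0.029, -0.022]
contact_force: [1.1, -0.4, 0.8]
grip_width: 63.8
clock: 7.48
tcp_pos: [606.8, 120.2, 308.5]
ee_rot: [0.762, 0.647, 0.028, -0.022]
contact_force: [0.4, 1.2, 2.0]
grip_width: 55.6
saw x,y -102.7 0.4 z 308.5 yaw -9.4 F [0.4 1.2 2. ] w 55.590717041164645 t 7.4833
-140 21 [-26.   -8.4] 144.8
-125 77 [-26.3  18.6] 144.5
-110 90 [-26.6  29.3] 144.5
-95 60 [-14.4  29.2] 144.4
-80 61 [-25.   29.3] 144.3
-65 51 [-23.1  28.8] 144.3
-50 34 [-17.1  27.5] 143.9
-35 36 [-16.4  28.8] 143.4
-20 40 [-10.1  28.5] 144.0
-5 16 [-8.5 28.4] 144.5
X -138.57087822979514 12.350522076548511
saw x,y -102.7 0.4 z 308.5 yaw -9.4 F [0.2 0.6 1.9] w 55.863697905854664 t 7.5333
[ 0.01373757  0.07001394 -0.99745142]
```

```bash
cat >> bl.py <<'E'
def ends(c):
    w=cloud(c);hs=cv2.cvtColor(c['img'],cv2.COLOR_RGB2HSV)
    m=(abs(w[...,2]-146)<5)&(hs[...,0]>8)&(hs[...,0]<30)&(hs[...,1]>60)
    q=w[m][:,:2]-B;X=q@ux;Y=q@uy;k=(X<50)&(X>-220)
    for lo in range(-28,28,7):
        t=k&(Y>lo)&(Y<=lo+7)
        if t.any():print('Y',lo,'X',np.sort(X[t])[[0,1,2,-3,-2,-1]].round(1))
E
python3 -c "
from bl import *;c=cam('scene');ends(c)"; python3 -m crank '[-1,-8,0,0]'; python3 -c "
from bl import *;tool();c=cam('scene');ends(c);tool()"
```

```text
Y -28 X [-135.4 -133.7 -133.3  -58.1  -54.1  -20.7]
Y -21 X [-136.7 -135.5 -134.7  -48.9  -45.5  -45.3]
Y -14 X [-134.8 -134.5 -132.8   -9.    -6.7   -5.8]
Y -7 X [-125.5 -123.2 -122.7  -17.7  -16.2   -4.8]
Y 0 X [-124.7 -124.2 -123.   -48.5   -5.5   13.9]
Y 7 X [-122.  -120.3 -119.9  -42.   -21.3   -4.2]
Y 14 X [-122.7 -119.9 -118.5   -3.8   -2.    -1.3]
Y 21 X [-111.3 -105.6 -105.    -3.7   -1.6   -0.7]
clock: 7.67
tcp_pos: [605.9, 115.6, 308.8]
ee_rot: [0.761, 0.648, 0.03, -0.023]
contact_force: [0.1, 8.3, -0.7]
grip_width: 55.9
saw x,y -98.1 0.2 z 308.8 yaw -9.2 F [ 0.1  8.3 -0.7] w 55.905552277607555 t 7.6667
Y -28 X [-131.7 -131.6 -131.2  -19.3   -3.5   -2.7]
Y -21 X [-133.9 -131.9 -131.2  -44.9  -43.9  -29.1]
Y -14 X [-1.260e+02 -1.260e+02 -1.244e+02 -1.100e+00 -7.000e-01  1.000e-01]
Y -7 X [-121.5 -119.6 -117.8   -4.5   -2.    -0.9]
Y 0 X [-119.6 -118.6 -118.   -79.6  -50.3   -5.9]
Y 7 X [-120.9 -118.5 -118.4  -40.5  -24.6   14.4]
Y 14 X [-116.8 -111.8 -111.    -0.9   -0.6    0.7]
Y 21 X [-109.2 -105.1 -104.2   -1.1   -0.6   -0.2]
saw x,y -95.9 0.5 z 308.7 yaw -9.3 F [ 0.1  5.1 -1. ] w 55.84968798843886 t 7.7167
```

```bash
python3 -m crank '[-1,-7,0,0,-1,-7,0,0,0,0,0,0]'; python3 -c "
from bl import *;tool();c=cam('scene');ends(c);tool()"
```

```text
clock: 7.97
tcp_pos: [603.9, 104.9, 309.2]
ee_rot: [0.759, 0.649, 0.033, -0.025]
contact_force: [0.3, -3.8, -1.2]
grip_width: 56.2
saw x,y -87.2 -0.1 z 309.2 yaw -8.9 F [ 0.3 -3.8 -1.2] w 56.22138562971586 t 7.9667
Y -28 X [-124.4 -120.5 -119.7    8.3    8.7   10.8]
Y -21 X [-124.  -120.5 -119.1  -45.4  -43.8  -30.4]
Y -14 X [-117.5 -113.8 -113.2    5.8    6.9    8.5]
Y -7 X [-109.  -108.  -105.8    1.9    4.7    7.7]
Y 0 X [-111.1 -108.8 -107.4  -28.9  -28.8  -24.7]
Y 7 X [-109.7 -106.6 -106.4  -43.4  -22.9   10.8]
Y 14 X [-104.6 -103.1 -101.4    9.7   10.5   11. ]
Y 21 X [-96.2 -95.8 -94.5   8.6   8.9   9.8]
saw x,y -87.2 -0.0 z 309.0 yaw -8.9 F [ 0.3 -0.1 -1. ] w 55.83540386122342 t 8.0167
```

```bash
python3 -m crank '[-1,-7,0,0,-1,-7,0,0,0,0,0,0]'; python3 -c "
from bl import *;tool();c=cam('scene');ends(c);tool()"
```

```text
clock: 8.27
tcp_pos: [602.0, 95.3, 309.3]
ee_rot: [0.758, 0.651, 0.035, -0.027]
contact_force: [-1.1, -3.6, -0.5]
grip_width: 55.7
saw x,y -77.4 -0.4 z 309.3 yaw -8.7 F [-1.1 -3.6 -0.5] w 55.73332620841991 t 8.2667
Y -28 X [-114.5 -111.  -109.4   17.3   17.5   18.2]
Y -21 X [-114.1 -110.9 -109.6  -29.4   19.    19.1]
Y -14 X [-109.8 -105.6 -105.4    7.8   18.1   18.8]
Y -7 X [-100.5  -98.8  -97.6    5.3    6.7   17.6]
Y 0 X [-100.2  -99.   -97.6  -17.   -16.7  -14.8]
Y 7 X [-100.7  -98.2  -96.8  -42.6   17.2   18.5]
Y 14 X [-96.3 -93.7 -91.9  17.6  18.3  19.2]
Y 21 X [-85.8 -81.8 -80.6  17.8  18.2  18.9]
saw x,y -77.4 -0.3 z 309.2 yaw -8.7 F [ 0.   0.1 -1.5] w 56.06964202441587 t 8.3167
```

```bash
python3 -m crank '[-1,-6,0,-0.5,-1,-6,0,0,0,0,0,0]'; python3 -c "
from bl import *;tool();c=cam('scene');ends(c);tool()
g=cv2.cvtColor(c['img'],cv2.COLOR_RGB2GRAY)
for h in (138,146,155):print(proj(c,[*(B+np.array([-.7,0])@np.array([ux,uy])+.6*uy),h]))
save('s8.png',cv2.resize(c['img'][205:255,225:285],(780,600),interpolation=2))"
```

```text
clock: 8.57
tcp_pos: [600.4, 87.0, 309.6]
ee_rot: [0.76, 0.649, 0.038, -0.027]
contact_force: [-0.2, -3.0, -0.7]
grip_width: 55.9
saw x,y -69.0 -0.6 z 309.6 yaw -9.0 F [-0.2 -3.  -0.7] w 55.88527621867625 t 8.5667
Y -28 X [-103.4 -102.3  -79.7   24.8   25.8   27.6]
Y -21 X [-100.4  -97.7  -97.7   24.9   25.6   26.2]
Y -14 X [-97.2 -94.5 -93.8  24.   24.5  25.6]
Y -7 X [-91.4 -89.4 -89.4  21.9  23.7  24.6]
Y 0 X [-90.4 -89.8 -88.3  18.6  24.2  26.2]
Y 7 X [-91.6 -90.2 -87.2  25.4  26.5  26.7]
Y 14 X [-87.1 -83.6 -82.8  25.5  26.   26.6]
Y 21 X [-79.7 -76.7 -75.2  25.2  25.7  27.2]
saw x,y -69.0 -0.6 z 309.6 yaw -9.0 F [ 0.2  0.5 -0.8] w 55.946579016661644 t 8.6167
[250.08652312 238.4852725 ]
[250.11421744 235.95483145]
[250.14568303 233.07980669]
```

View pics/s8.png

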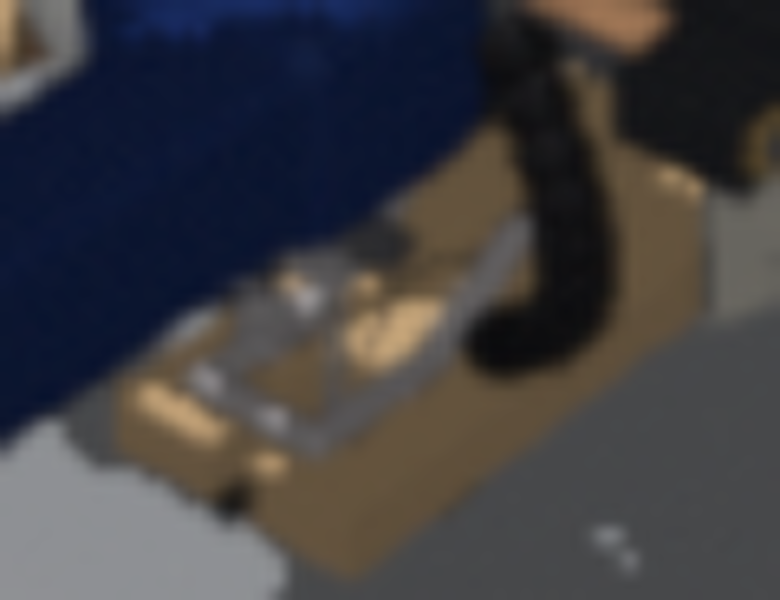

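```bash
python3 -m crank '[-1,-5,0,0,0,0,0,0]'; python3 -c "
from bl import *;tool();c=cam('scene');ends(c);tool()
hs=cv2.cvtColor(c['img'],cv2.COLOR_RGB2HSV)
print(c['img'][226:241,246:262].sum(2))"
```

```text
clock: 8.78
tcp_pos: [599.6, 83.2, 309.6]
ee_rot: [0.759, 0.649, 0.038, -0.028]
contact_force: [-0.5, -4.1, -1.1]
grip_width: 55.6
saw x,y -65.1 -0.8 z 309.6 yaw -9.0 F [-0.5 -4.1 -1.1] w 55.60769002590578 t 8.7833
Y -28 X [-80.1 -79.9 -77.4  28.4  29.8  30.8]
Y -21 X [-99.5 -97.2 -94.5  29.2  29.9  30.8]
Y -14 X [-90.4 -65.8 -65.5  26.2  29.6  30.7]
Y -7 X [-87.7 -85.4 -83.7  29.1  30.6  30.7]
Y 0 X [-86.8 -86.4 -84.   23.7  28.   30.6]
Y 7 X [-88.9 -87.  -86.5  29.5  30.   31.4]
Y 14 X [-81.5 -78.  -77.4  29.7  30.3  30.4]
Y 21 X [-74.  -73.1 -71.8  30.5  31.3  31.6]
saw x,y -65.2 -0.8 z 309.5 yaw -9.0 F [ 0.9 -0.3 -0.5] w 55.83402783584315 t 8.8333
[[142 206 214 221 224 203 158 140 134 139 179 227 234 215 206 227]
 [178 266 264 251 252 231 213 191 169 165 181 198 206 214 236 253]
 [269 378 335 293 261 243 230 227 207 175 217 224 227 251 290 278]
 [271 368 436 373 273 265 239 229 197 203 238 243 248 270 286 284]
 [260 310 404 334 258 257 262 238 209 257 268 266 270 300 285 261]
 [252 261 299 260 249 298 382 322 356 414 419 393 309 293 266 178]
 [251 242 242 239 259 330 417 348 443 473 466 413 304 277 217  98]
 [252 260 242 250 283 316 372 391 469 475 443 346 284 263 170  66]
 [245 253 246 257 288 289 330 443 462 425 340 280 267 255 183  80]
 [240 244 241 244 254 253 306 432 379 320 269 258 249 240 211 132]
 [241 239 234 237 237 239 262 318 288 264 255 244 232 239 235 204]
 [235 232 232 232 233 236 240 256 258 255 241 221 233 241 243 237]
 [255 231 230 228 219 238 248 254 253 245 243 234 240 243 244 241]
 [365 260 228 223 232 253 255 247 241 242 244 242 243 243 243 240]
 [355 276 249 245 254 258 247 227 239 242 244 244 244 244 240 239]]
```

```bash
python3 -m crank '[0,0,0,0,0,0,0,0,0,0,0,0,0,0,5,0]' 85; python3 -m crank '[0,0,35,0,0,10,41,0,0,20,35,0]'
python3 - <<'E'
from bl import *
tool();c=cam('scene');ends(c)
ax=np.array([*(-.574*uy),.819])
P=[]
for n in('top','scene'):
    c=cam(n);h=cv2.cvtColor(c['img'],cv2.COLOR_RGB2HSV);w=cloud(c)
    m=((h[...,0]<8)|(h[...,0]>172))&(h[...,1]>140)&(abs(w[...,2]-250)<40)&(np.hypot(w[...,0]-499,w[...,1]-35)<50)
    p=w[m];print(n,len(p));P.append(p)
    if len(p)<5:continue
    t=p@ax;print('axial',np.percentile(t,[2,10,50,90,98]).round(1))
    e1=np.array([*ux,0]);e2=np.cross(ax,e1)
    for e in(e1,e2):
        k=p@e;print(np.percentile(k,[1,50,99]).round(1))
    top=t>np.percentile(t,97)-5
    q=p[top];print('mean top',q.mean(0).round(1), 'mid',[(round(((q@e).min()+(q@e).max())/2,1),round(np.ptp(q@e),1)) for e in(e1,e2)])
E
```

```text
clock: 9.17
tcp_pos: [599.3, 81.7, 313.7]
ee_rot: [0.76, 0.648, 0.036, -0.027]
contact_force: [-0.7, -0.4, -0.5]
grip_width: 78.0
clock: 9.42
tcp_pos: [596.1, 105.9, 419.7]
ee_rot: [0.763, 0.645, 0.028, -0.031]
contact_force: [1.1, 0.1, 0.3]
grip_width: 85.2
saw x,y -87.0 -7.9 z 419.7 yaw -9.5 F [1.1 0.1 0.3] w 85.17277485588528 t 9.4167
Y -28 X [-107.9 -107.1 -103.7   27.7   28.9   29. ]
Y -21 X [-107.  -106.  -105.6   29.2   29.6   30.6]
Y -14 X [-109.  -106.9 -105.6   27.2   28.7   29.4]
Y -7 X [-109.5 -109.4 -109.3   27.9   28.7   30.8]
Y 0 X [-108.9 -108.6 -105.8   23.5   26.7   28.4]
Y 7 X [-107.8 -106.1 -105.1   28.9   29.1   29.8]
Y 14 X [-109.3 -106.3 -105.6   28.7   29.9   30.4]
Y 21 X [-108.  -104.4 -104.2   29.7   29.7   29.8]
top 0
scene 135
axial [-89.6 -86.8 -78.2 -69.7 -68.3]
[-124.7 -107.2  -99.2]
[537.2 558.2 564.4]
mean top [505.3  28.  260.4] mid [(np.float64(-110.9), np.float64(24.1)), (np.float64(550.3), np.float64(27.8))]
```

Run:
```python
from bl import *
import pickle
d=pickle.load(open('d0.pkl','rb'))
ax=np.array([*(-.574*uy),.819]);e1=np.array([*ux,0]);e2=np.cross(ax,e1)
for n in('top','scene'):
    c=d[n];h=cv2.cvtColor(c['img'],cv2.COLOR_RGB2HSV);w=cloud(c)
    m=(((h[...,0]<8)|(h[...,0]>172))&(h[...,1]>120)&(abs(w[...,2]-250)<40)&(np.hypot(w[...,0]-499,w[...,1]-35)<50)).astype(np.uint8)
    if n=='top':
        hull=cv2.convexHull(cv2.findNonZero(m));f=np.zeros_like(m);cv2.fillConvexPoly(f,hull,1);m=f
        (u,v),r=cv2.minEnclosingCircle(hull);print('circ',u,v,r)
    p=w[m>0];p=p[~np.isnan(p).any(1)];p=p[p[:,2]>225];t=p@ax
    print(n,len(p),'axial',np.percentile(t,[2,25,50,75,98]).round(1),'e1',np.percentile(p@e1,[1,50,99]).round(1),'e2',np.percentile(p@e2,[1,50,99]).round(1))
    if n=='top':
        q=p[abs(t-np.median(t))<6];C=ax*np.median(t)+e1*(np.ptp(q@e1)/2+(q@e1).min())+e2*(np.ptp(q@e2)/2+(q@e2).min())
        print('top centre',C.round(1),'mean',q.mean(0).round(1),'grip',(C-11*ax).round(1),'saw',(C-11*ax)[:2].dot(ux)-B@ux,(C-11*ax)[:2].dot(uy)-B@uy)
        print('widths',np.ptp(q@e1),np.ptp(q@e2))
print(proj(d['scene'],C),proj(d['scene'],C-11*ax))
```

```text
circ 303.81817626953125 186.59091186523438 6.837196350097656
top 146 axial [-81.8 -69.9 -68.2 -67.  -63.8] e1 [-133.2 -117.7 -102.1] e2 [532.9 551.6 565. ]
top centre [501.1  37.3 259.2] mean [501.8  37.7 259.8] grip [507.3  36.3 250.2] saw -4.0392359479367315 -84.40325082033684
widths 32.72007670237949 34.39545171653651
scene 137 axial [-89.  -83.5 -77.9 -72.5 -68.1] e1 [-124.5 -107.7  -99.8] e2 [540.6 557.8 564.7]
[221.04065852 180.82712844] [223.1719963  185.08277557]
```

```bash
python3 -m crank '[0,5,35,-7,0,0,38,-7]' 91.5; python3 -m crank '[-20,-14,0,-7,-20,-14,0,-7,-20,-14,0,-7,-20,-14,0,-7,-16,-14,0,-7]'; python3 -m crank '[0,0,0,-5]'
cat >> bl.py <<'E'
G=np.array([507.3,36.3,250.2])
def gp():
    s=ctrl.state();z=R.from_quat(s['ee_rot']).as_matrix()[:,2];g=s['tcp_pos']+159*z;print('yaw',yaw(s).round(1),'tilt',z[:2].round(3),'grasp',g.round(1),'to knob',(G-g).round(1),'F',s['contact_force'].round(1),'Tz',s['ft_torque'].round(2),'w',round(s['grip_width'],1),'q7',s['q'][6].round(2),'t',round(s['clock'],2))
E
python3 -c "
from bl import *;gp()"
```

```text
clock: 9.73
tcp_pos: [594.1, 114.6, 487.9]
ee_rot: [0.835, 0.549, 0.028, -0.029]
contact_force: [0.7, 0.1, 0.8]
grip_width: 90.8
clock: 10.15
tcp_pos: [497.7, 44.4, 492.6]
ee_rot: [0.963, 0.265, 0.04, -0.016]
contact_force: [0.2, 0.7, 0.3]
grip_width: 91.7
clock: 10.23
tcp_pos: [494.9, 40.7, 491.8]
ee_rot: [0.975, 0.217, 0.039, -0.014]
contact_force: [-0.4, -0.8, -0.1]
grip_width: 91.4
yaw -64.8 tilt [0.07  0.044] grasp [506.1  47.7 333.3] to knob [  1.2 -11.4 -83.1] F [-0.4 -0.8 -0.1] Tz [-0.08  0.26 -0.04] w 91.4 q7 -1.23 t 10.23
```

```bash
python3 -m crank '[1,-6,-20,0,0,-6,-25,0,0,0,-20,0]'; python3 -c "
from bl import *;gp()"
```

```text
clock: 10.48
tcp_pos: [494.8, 25.7, 428.5]
ee_rot: [0.976, 0.213, 0.043, -0.013]
contact_force: [0.1, -0.0, -0.5]
grip_width: 91.5
yaw -65.4 tilt [0.079 0.044] grasp [507.4  32.7 270.2] to knob [ -0.1   3.6 -20. ] F [ 0.1 -0.  -0.5] Tz [-0.15  0.22  0.03] w 91.5 q7 -1.19 t 10.48
```

```bash
python3 -m crank '[0,3,-9,0,0,1,-6,0]'
cat >> bl.py <<'E'
ax=np.array([*(-.574*uy),.819]);e1=np.array([*ux,0]);e2=np.cross(ax,e1)
def knob(c):
    h=cv2.cvtColor(c['img'],cv2.COLOR_RGB2HSV);w=cloud(c)
    near=np.linalg.norm(w-G,axis=-1)<32
    red=near&((h[...,0]<8)|(h[...,0]>172))&(h[...,1]>120)
    print('red',red.sum(),end=' ')
    if red.sum()<20:return
    t=w[red]@ax;T=np.percentile(t,95)
    face=near&(w@ax>T-4)
    wh=face&(h[...,1]<70)&(h[...,2]>90);p=w[wh]
    q=w[face&red];C=(np.median(q@e1),np.median(q@e2))
    print('axialtop',T.round(1),'face mid',[((q@e).min().round(1),(q@e).max().round(1)) for e in(e1,e2)],'nwhite',wh.sum())
    hull=cv2.convexHull(np.stack([q@e1,q@e2],1).astype(np.float32));(a,b),r=cv2.minEnclosingCircle(hull)
    if wh.sum()>3:
        x=p@e1-a;y=p@e2-b;k=np.hypot(x,y)<16;print('circle',round(a,1),round(b,1),round(r,1),'index dir deg',np.degrees(np.arctan2(y[k].mean(),x[k].mean())).round(1),'len',np.hypot(x[k].mean(),y[k].mean()).round(1),'grip',(a*e1+b*e2+(T-11)*ax).round(1))
E
python3 -c "
from bl import *;import pickle;gp();knob(cam('wrist'));knob(cam('scene'));d=pickle.load(open('d0.pkl','rb'));knob(d['top'])"
```

```text
clock: 10.65
tcp_pos: [492.8, 28.3, 408.9]
ee_rot: [0.976, 0.212, 0.04, -0.013]
contact_force: [0.8, 0.3, 0.4]
grip_width: 91.2
yaw -65.5 tilt [0.072 0.042] grasp [504.2  35.  250.4] to knob [ 3.1  1.3 -0.2] F [0.8 0.3 0.4] Tz [-0.12  0.21 -0.01] w 91.2 q7 -1.2 t 10.65
red 2752 axialtop -68.6 face mid [(np.float64(-136.1), np.float64(-103.7)), (np.float64(535.3), np.float64(565.6))] nwhite 72
circle -119.9 549.1 16.7 index dir deg 141.1 len 11.9 grip [508.1  39.2 250. ]
red 2 red 123 axialtop -65.2 face mid [(np.float64(-133.2), np.float64(-101.8)), (np.float64(531.7), np.float64(566.1))] nwhite 11
circle -117.0 548.9 17.3 index dir deg 172.4 len 2.6 grip [505.6  36.7 252.7]
```

```bash
python3 -m crank '[3,3,0,0,0,0,0,0,0,0,0,0,0,0,0,0,0,0,0,0]' 20 15; python3 -m crank '[0,0,0,0,0,0,0,0,0,0,0,0,0,0,0,0,0,0,0,0]';python3 -c "
from bl import *;gp();knob(cam('wrist'))"
```

```text
clock: 11.17
tcp_pos: [498.0, 32.8, 412.5]
ee_rot: [0.976, 0.213, 0.042, -0.013]
contact_force: [0.4, -0.7, 0.4]
grip_width: 62.9
clock: 11.58
tcp_pos: [498.0, 33.8, 413.9]
ee_rot: [0.976, 0.213, 0.043, -0.014]
contact_force: [-0.3, 1.5, 1.2]
grip_width: 34.7
yaw -65.3 tilt [0.078 0.045] grasp [510.5  41.  255.5] to knob [-3.2 -4.7 -5.3] F [-0.3  1.5  1.2] Tz [-0.08  0.34 -0.09] w 34.7 q7 -1.2 t 11.58
red 2216 axialtop -68.3 face mid [(np.float64(-136.1), np.float64(-102.6)), (np.float64(532.6), np.float64(564.0))] nwhite 81
circle -119.1 548.6 17.5 index dir deg -53.2 len 3.4 grip [507.5  38.4 250. ]
```

```bash
python3 -m crank '[-1,1,-1,-7,-1,1,0,-7,0,2,-1,-7,0,2,0,-7,0,2,0,-7]' ; python3 -c "
from bl import *;gp()";python3 -m crank '[0,2,-1,-7,1,1,0,-7,1,1,0,-7,1,1,0,-7]';python3 -c "
from bl import *;gp();knob(cam('wrist'))"
```

```text
clock: 12.05
tcp_pos: [497.2, 39.8, 412.6]
ee_rot: [0.994, -0.097, 0.048, 0.002]
contact_force: [-1.0, 1.1, 0.3]
grip_width: 31.3
yaw -101.1 tilt [ 0.094 -0.013] grasp [512.2  37.7 254.3] to knob [-4.9 -1.4 -4.1] F [-1.   1.1  0.3] Tz [0.4  0.43 0.26] w 31.3 q7 -1.9 t 12.05
clock: 12.38
tcp_pos: [500.7, 43.3, 410.9]
ee_rot: [0.939, -0.34, 0.047, 0.015]
contact_force: [0.5, -1.6, -3.6]
grip_width: 33.5
yaw -129.7 tilt [ 0.079 -0.06 ] grasp [513.3  33.7 252.7] to knob [-6.   2.6 -2.5] F [ 0.5 -1.6 -3.6] Tz [ 0.29 -0.01  0.43] w 33.5 q7 -2.44 t 12.38
red 2072 axialtop -68.9 face mid [(np.float64(-136.4), np.float64(-107.7)), (np.float64(531.9), np.float64(561.0))] nwhite 350
circle -120.5 546.3 16.8 index dir deg 65.1 len 3.3 grip [506.2  40.1 248.2]
```

```bash
python3 -m crank '[0,0,0,0,0,0,0,0,0,0,0,0,0,0,0,0,0,0,-1,0]' 70
cat >> bl.py <<'E'
def idx(c,a=-119.5,b=549.):
    h=cv2.cvtColor(c['img'],cv2.COLOR_RGB2HSV);w=cloud(c)
    x=w@e1-a;y=w@e2-b;t=w@ax;r=np.hypot(x,y)
    red=(r<18)&((h[...,0]<8)|(h[...,0]>172))&(h[...,1]>120);T=np.percentile(t[red],95)
    f=(r<14.5)&(abs(t-T)<6)
    for th in(60,90,120):
        m=f&(h[...,1]<th)&(h[...,2]>70);X,Y=x[m],y[m]
        if len(X)<4:print(th,len(X));continue
        k=np.stack([X,Y],1);mu=k.mean(0);V=np.linalg.svd(k-mu)[2][0];V=V*np.sign(V@mu)
        print('th',th,'n',len(X),'mean',mu.round(1),'meandir',np.degrees(np.arctan2(mu[1],mu[0])).round(1),'axisdir',np.degrees(np.arctan2(V[1],V[0])).round(1),'T',T.round(1))
    q=red&(abs(t-T)<3);print('face',(x[q].min()+x[q].max())/2,(y[q].min()+y[q].max())/2)
E
python3 -c "
from bl import *;gp();c=cam('wrist');idx(c)
import pickle;pickle.dump(c,open('k1.pkl','wb'));d=pickle.load(open('d0.pkl','rb'));idx(d['top'])"
```

```text
clock: 12.85
tcp_pos: [501.0, 42.6, 410.0]
ee_rot: [0.94, -0.338, 0.048, 0.015]
contact_force: [-0.3, 0.1, -0.8]
grip_width: 62.4
yaw -129.5 tilt [ 0.079 -0.061] grasp [513.6  33.  251.8] to knob [-6.3  3.3 -1.6] F [-0.3  0.1 -0.8] Tz [ 0.08  0.29 -0.02] w 62.4 q7 -2.43 t 12.85
th 60 n 222 mean [0.3 1.1] meandir 76.0 axisdir 94.9 T -69.1
th 90 n 246 mean [0.1 0.9] meandir 82.1 axisdir 92.9 T -69.1
th 120 n 272 mean [0.1 0.8] meandir 79.6 axisdir 93.9 T -69.1
face -1.795264741996398 -1.9451717270029576
th 60 n 9 mean [-1.4  0.8] meandir 151.1 axisdir 133.8 T -65.1
th 90 n 13 mean [-0.9  0.3] meandir 161.6 axisdir 144.0 T -65.1
th 120 n 19 mean [-1.1 -0.5] meandir -157.4 axisdir 142.9 T -65.1
face 2.48493830102894 0.41619131165543877
```

```bash
python3 -m crank '[-1,-1,0,7,-1,-1,0,7,-1,-1,0,7,-1,-1,0,7,0,-2,0,7]' 72; python3 -m crank '[-1,-2,0,7,-1,-2,0,7,-1,-1,0,7,-1,-1,0,7,0,-1,0,7]';python3 -c "
from bl import *;gp();c=cam('wrist');idx(c)"; python3 -m crank '[0,0,-1,0,0,0,0,0,0,0,-1,0,0,0,0,0,0,0,-1,0]' 20 20;python3 -m crank '[0,0,-1,0,0,0,0,0]';python3 -c "
from bl import *;gp()"
```

```text
clock: 13.32
tcp_pos: [496.6, 37.6, 409.8]
ee_rot: [0.998, -0.032, 0.05, -0.0]
contact_force: [-0.1, -0.1, 0.3]
grip_width: 71.9
clock: 13.73
tcp_pos: [492.1, 30.2, 410.3]
ee_rot: [0.96, 0.277, 0.049, -0.016]
contact_force: [-0.6, -0.3, 0.2]
grip_width: 72.0
yaw -57.8 tilt [0.085 0.058] grasp [505.6  39.3 252.1] to knob [ 1.7 -3.  -1.9] F [-0.6 -0.3  0.2] Tz [-0.14  0.25  0.02] w 72.0 q7 -1.06 t 13.73
60 0
90 0
120 0
face 0.01982835923008963 0.5420821626635188
clock: 14.2
tcp_pos: [492.3, 29.8, 407.3]
ee_rot: [0.96, 0.275, 0.049, -0.016]
contact_force: [0.2, -1.0, -0.8]
grip_width: 43.4
clock: 14.37
tcp_pos: [492.9, 28.6, 406.9]
ee_rot: [0.961, 0.273, 0.05, -0.015]
contact_force: [-2.6, 2.4, 1.7]
grip_width: 37.0
yaw -58.2 tilt [0.088 0.055] grasp [506.8  37.4 248.8] to knob [ 0.5 -1.1  1.4] F [-2.6  2.4  1.7] Tz [ 0.07  0.66 -0.08] w 37.0 q7 -1.06 t 14.37
```

```bash
python3 -m crank '[-1,1,0,-7,-1,1,0,-7,-1,2,0,-7,0,2,0,-7,0,2,0,-7]' ; python3 -c "
from bl import *;gp()";python3 -m crank '[0,2,0,-7,1,2,0,-7,1,1,0,-7,1,1,0,-7,1,1,0,-7]';python3 -c "
from bl import *;gp()";python3 -m crank '[0,0,0,0,0,0,0,0,0,0,0,0,0,0,0,0]' 72;  python3 -c "
from bl import *;gp();c=cam('wrist');idx(c)"
```

```text
clock: 14.78
tcp_pos: [489.6, 39.3, 407.4]
ee_rot: [0.998, -0.035, 0.053, -0.0]
contact_force: [1.0, 1.7, -1.9]
grip_width: 31.9
yaw -94.1 tilt [ 0.106 -0.004] grasp [506.6  38.7 249.3] to knob [ 0.7 -2.4  0.9] F [ 1.   1.7 -1.9] Tz [0.56 0.01 0.13] w 31.9 q7 -1.77 t 14.78
clock: 15.2
tcp_pos: [493.3, 49.2, 407.0]
ee_rot: [0.939, -0.34, 0.051, 0.015]
contact_force: [-0.2, 1.3, -0.3]
grip_width: 34.1
yaw -129.8 tilt [ 0.086 -0.064] grasp [507.   39.1 248.9] to knob [ 0.3 -2.8  1.3] F [-0.2  1.3 -0.3] Tz [0.87 0.13 0.56] w 34.1 q7 -2.46 t 15.2
clock: 15.53
tcp_pos: [492.9, 50.0, 406.2]
ee_rot: [0.94, -0.337, 0.051, 0.016]
contact_force: [0.1, 0.3, -0.4]
grip_width: 56.0
yaw -129.5 tilt [ 0.085 -0.064] grasp [506.4  39.8 248.1] to knob [ 0.9 -3.5  2.1] F [ 0.1  0.3 -0.4] Tz [0.16 0.27 0.01] w 56.0 q7 -2.46 t 15.53
th 60 n 15 mean [11.8  7.4] meandir 31.9 axisdir -58.1 T -70.7
th 90 n 21 mean [11.8  7.2] meandir 31.5 axisdir 120.1 T -70.7
th 120 n 26 mean [11.9  7.1] meandir 31.0 axisdir -53.2 T -70.7
face 0.36332066425229925 0.11770446959133096
```

```bash
cat >> bl.py <<'E'
def gr(c,a=-119.5,b=549.):
    w=cloud(c);im=c['img'].astype(float)
    x=w@e1-a;y=w@e2-b;t=w@ax;r=np.hypot(x,y);ratio=im[...,1]/(im[...,0]+1)
    h=cv2.cvtColor(c['img'],cv2.COLOR_RGB2HSV);red=(r<18)&((h[...,0]<8)|(h[...,0]>172))&(h[...,1]>120);T=np.percentile(t[red],95)
    f=(r>5)&(r<13)&(abs(t-T)<5);A=np.degrees(np.arctan2(y,x))%360
    out=[(int(k),round(float(ratio[f&(A>=k)&(A<k+10)].mean()),2)) if (f&(A>=k)&(A<k+10)).sum()>2 else (int(k),-1) for k in range(0,360,10)]
    print('T',T.round(2),' '.join(f'{k}:{v}' for k,v in out))
E
python3 -c "
from bl import *;import pickle;gr(cam('wrist'));gr(pickle.load(open('k1.pkl','rb')))"
```

```text
T -70.74 0:-1 10:-1 20:-1 30:0.63 40:0.37 50:0.37 60:0.37 70:-1 80:-1 90:-1 100:-1 110:-1 120:-1 130:-1 140:-1 150:-1 160:-1 170:-1 180:0.41 190:0.37 200:0.35 210:0.35 220:0.34 230:0.35 240:0.34 250:0.36 260:-1 270:-1 280:-1 290:-1 300:-1 310:-1 320:-1 330:-1 340:-1 350:-1
T -69.09 0:-1 10:-1 20:-1 30:-1 40:-1 50:-1 60:-1 70:0.77 80:0.97 90:0.95 100:0.6 110:0.37 120:0.34 130:0.33 140:0.33 150:0.34 160:0.34 170:0.34 180:0.34 190:0.34 200:0.33 210:0.36 220:0.35 230:0.38 240:0.4 250:0.43 260:0.38 270:0.43 280:0.42 290:0.39 300:0.39 310:0.35 320:0.35 330:0.35 340:0.37 350:0.42
```

```bash
python3 -m crank '[-1,-1,0,7,-1,-1,0,7,-1,-1,0,7,-1,-2,0,7,0,-2,0,7]' 72; python3 -c "
from bl import *;gp();gr(cam('wrist'))"; python3 -m crank '[0,-2,0,7,1,-2,0,7,1,-2,0,7,1,-1,0,7,1,-1,0,7]';python3 -c "
from bl import *;gp();gr(cam('wrist'))"; python3 -m crank '[0,0,-1,0,0,0,0,0,0,0,-1,0,0,0,0,0,0,0,-1,0]' 20 20;python3 -m crank '[0,0,-1,0,0,0,0,0]';python3 -c "
from bl import *;gp()"
```

```text
clock: 16.05
tcp_pos: [488.8, 43.2, 406.4]
ee_rot: [0.998, -0.032, 0.054, -0.001]
contact_force: [-0.1, 0.0, -0.3]
grip_width: 72.0
yaw -93.6 tilt [ 0.107 -0.001] grasp [505.8  43.  248.3] to knob [ 1.5 -6.7  1.9] F [-0.1  0.  -0.3] Tz [-0.01  0.32  0.08] w 72.0 q7 -1.77 t 16.05
T -70.91 0:-1 10:-1 20:-1 30:-1 40:-1 50:-1 60:-1 70:-1 80:-1 90:-1 100:0.36 110:-1 120:-1 130:-1 140:-1 150:-1 160:-1 170:-1 180:-1 190:-1 200:-1 210:-1 220:-1 230:-1 240:-1 250:0.35 260:0.34 270:0.33 280:0.33 290:0.34 300:0.34 310:0.36 320:-1 330:-1 340:-1 350:-1
clock: 16.52
tcp_pos: [492.7, 34.1, 406.8]
ee_rot: [0.961, 0.273, 0.051, -0.018]
contact_force: [-0.4, 0.7, 0.3]
grip_width: 71.9
yaw -58.3 tilt [0.089 0.062] grasp [506.8  44.  248.7] to knob [ 0.5 -7.7  1.5] F [-0.4  0.7  0.3] Tz [-0.13  0.24 -0.  ] w 71.9 q7 -1.07 t 16.52
T -70.48 0:0.5 10:0.79 20:0.94 30:0.95 40:0.87 50:-1 60:-1 70:-1 80:-1 90:-1 100:-1 110:-1 120:-1 130:-1 140:-1 150:-1 160:-1 170:-1 180:-1 190:-1 200:-1 210:-1 220:-1 230:-1 240:-1 250:-1 260:0.38 270:0.34 280:0.37 290:0.37 300:0.38 310:0.36 320:0.36 330:0.36 340:0.36 350:0.39
clock: 16.98
tcp_pos: [494.0, 31.4, 404.1]
ee_rot: [0.962, 0.267, 0.053, -0.015]
contact_force: [5.7, -11.1, 2.6]
grip_width: 43.4
clock: 17.15
tcp_pos: [494.8, 29.5, 404.2]
ee_rot: [0.963, 0.264, 0.054, -0.014]
contact_force: [-2.1, 4.6, 1.0]
grip_width: 37.2
yaw -59.4 tilt [0.097 0.055] grasp [510.2  38.2 246.2] to knob [-2.9 -1.9  4. ] F [-2.1  4.6  1. ] Tz [ 0.47  0.65 -0.04] w 37.2 q7 -1.08 t 17.15
```

```bash
python3 -m crank '[-1,1,0,-7,-1,1,0,-7,-1,2,0,-7,0,2,0,-7,0,2,0,-7]' ; python3 -c "
from bl import *;gp()";python3 -m crank '[0,2,0,-7,1,2,0,-7,1,1,0,-7,1,1,0,-7,1,1,0,-7]';python3 -c "
from bl import *;gp()";python3 -m crank '[0,0,0,0,0,0,0,0,0,0,0,0,0,0,0,0]' 72;  python3 -c "
from bl import *;gp();gr(cam('wrist'))"
```

```text
clock: 17.57
tcp_pos: [491.9, 40.2, 405.2]
ee_rot: [0.997, -0.046, 0.058, 0.002]
contact_force: [2.2, -2.7, -0.7]
grip_width: 31.9
yaw -95.3 tilt [ 0.115 -0.01 ] grasp [510.2  38.5 247.2] to knob [-2.9 -2.2  3. ] F [ 2.2 -2.7 -0.7] Tz [-0.41  0.2   0.12] w 31.9 q7 -1.8 t 17.57
clock: 17.98
tcp_pos: [497.3, 48.0, 405.7]
ee_rot: [0.935, -0.349, 0.059, 0.021]
contact_force: [1.6, -0.6, 0.7]
grip_width: 34.0
yaw -131.0 tilt [ 0.095 -0.08 ] grasp [512.5  35.3 247.9] to knob [-5.2  1.   2.3] F [ 1.6 -0.6  0.7] Tz [ 0.15 -0.42  0.82] w 34.0 q7 -2.5 t 17.98
clock: 18.32
tcp_pos: [497.1, 48.6, 405.4]
ee_rot: [0.935, -0.35, 0.058, 0.021]
contact_force: [0.4, 0.6, 0.3]
grip_width: 56.3
yaw -131.0 tilt [ 0.094 -0.081] grasp [512.1  35.8 247.6] to knob [-4.8  0.5  2.6] F [0.4 0.6 0.3] Tz [ 0.16  0.29 -0.  ] w 56.3 q7 -2.5 t 18.32
T -71.17 0:-1 10:-1 20:-1 30:-1 40:-1 50:-1 60:-1 70:-1 80:-1 90:-1 100:-1 110:-1 120:0.38 130:0.34 140:0.33 150:0.33 160:0.33 170:0.32 180:0.33 190:0.33 200:0.33 210:0.34 220:0.34 230:0.36 240:0.41 250:0.39 260:0.41 270:0.39 280:0.37 290:0.34 300:0.39 310:0.49 320:-1 330:-1 340:-1 350:-1
```

```bash
python3 -m crank '[-1,-1,0,7,-1,-1,0,7,-1,-1,0,7,-2,-2,0,7,-1,-2,0,7]' 72; python3 -m crank '[-1,-2,0,7,0,-2,0,7,0,-2,0,7,0,-2,0,7,0,-2,0,7]';python3 -c "
from bl import *;gp();gr(cam('wrist'))"; python3 -m crank '[0,0,-1,0,0,0,0,0,0,0,-1,0,0,0,0,0,0,0,-1,0]' 20 20;python3 -m crank '[0,0,-1,0,0,0,0,0]';python3 -c "
from bl import *;gp()"
```

```text
clock: 18.78
tcp_pos: [490.4, 43.3, 404.9]
ee_rot: [0.997, -0.044, 0.062, 0.002]
contact_force: [0.1, -0.5, -0.2]
grip_width: 72.0
clock: 19.2
tcp_pos: [488.1, 33.6, 404.8]
ee_rot: [0.962, 0.264, 0.06, -0.018]
contact_force: [-0.8, 0.4, -0.9]
grip_width: 71.9
yaw -59.3 tilt [0.105 0.067] grasp [504.8  44.2 247. ] to knob [ 2.5 -7.9  3.2] F [-0.8  0.4 -0.9] Tz [-0.18  0.27  0.05] w 71.9 q7 -1.08 t 19.2
T -71.32 0:0.5 10:0.37 20:0.41 30:-1 40:-1 50:-1 60:-1 70:-1 80:-1 90:-1 100:-1 110:-1 120:0.36 130:0.37 140:0.37 150:0.38 160:-1 170:-1 180:-1 190:-1 200:-1 210:-1 220:-1 230:-1 240:-1 250:-1 260:-1 270:0.4 280:0.37 290:0.34 300:0.34 310:0.36 320:0.39 330:0.68 340:0.94 350:0.92
clock: 19.67
tcp_pos: [489.5, 29.7, 402.2]
ee_rot: [0.963, 0.261, 0.062, -0.015]
contact_force: [3.6, -10.3, 2.7]
grip_width: 43.1
clock: 19.83
tcp_pos: [490.3, 27.8, 402.2]
ee_rot: [0.964, 0.258, 0.063, -0.014]
contact_force: [-3.3, 4.4, 0.4]
grip_width: 37.1
yaw -60.1 tilt [0.114 0.059] grasp [508.5  37.1 244.6] to knob [-1.2 -0.8  5.6] F [-3.3  4.4  0.4] Tz [0.53 0.8  0.07] w 37.1 q7 -1.09 t 19.83
```

```bash
python3 -m crank '[-1,1,1,-7,-1,1,1,-7,-1,2,0,-7,0,2,0,-7,0,2,0,-7]' ; python3 -c "
from bl import *;gp()";python3 -m crank '[0,2,0,-7,1,2,0,-7]';python3 -c "
from bl import *;gp()";python3 -m crank '[0,0,0,0,0,0,0,0,0,0,0,0,0,0,0,0]' 72; python3 -m crank '[0,-2,0,7,0,-2,0,7,0,-2,0,7,0,-2,0,7]'; python3 -m crank '[0,-2,0,7,1,-2,0,7]'; python3 -c "
from bl import *;gp();gr(cam('wrist'))"
```

```text
clock: 20.25
tcp_pos: [482.5, 41.0, 402.1]
ee_rot: [0.997, -0.051, 0.058, 0.003]
contact_force: [-3.3, 1.8, 3.7]
grip_width: 31.1
yaw -95.9 tilt [ 0.116 -0.012] grasp [501.   39.1 244.2] to knob [ 6.3 -2.8  6. ] F [-3.3  1.8  3.7] Tz [0.34 0.86 0.32] w 31.1 q7 -1.82 t 20.25
clock: 20.42
tcp_pos: [481.9, 47.8, 401.8]
ee_rot: [0.983, -0.175, 0.056, 0.01]
contact_force: [-1.8, 0.1, 2.6]
grip_width: 31.7
yaw -110.2 tilt [ 0.107 -0.039] grasp [498.9  41.6 243.8] to knob [ 8.4 -5.3  6.4] F [-1.8  0.1  2.6] Tz [0.29 0.65 0.52] w 31.7 q7 -2.11 t 20.42
clock: 20.75
tcp_pos: [481.7, 49.3, 401.6]
ee_rot: [0.983, -0.173, 0.056, 0.01]
contact_force: [-0.2, 0.1, -0.6]
grip_width: 53.9
clock: 21.08
tcp_pos: [482.1, 41.3, 401.5]
ee_rot: [0.995, 0.078, 0.058, -0.005]
contact_force: [-0.4, -0.3, -0.2]
grip_width: 71.9
clock: 21.25
tcp_pos: [483.2, 36.6, 401.5]
ee_rot: [0.978, 0.201, 0.057, -0.012]
contact_force: [0.5, 0.3, -0.7]
grip_width: 72.2
yaw -66.7 tilt [0.107 0.047] grasp [500.3  44.  243.6] to knob [ 7.  -7.7  6.6] F [ 0.5  0.3 -0.7] Tz [-0.14  0.29  0.06] w 72.2 q7 -1.24 t 21.25
T -71.4 0:-1 10:-1 20:-1 30:-1 40:-1 50:-1 60:-1 70:-1 80:0.34 90:0.34 100:0.34 110:0.34 120:0.35 130:0.35 140:0.35 150:0.36 160:0.36 170:0.36 180:-1 190:-1 200:-1 210:-1 220:-1 230:-1 240:-1 250:-1 260:-1 270:-1 280:-1 290:0.37 300:0.39 310:0.38 320:0.39 330:0.41 340:0.82 350:0.95
```

```bash
python3 -m crank '[2,1,1,-7,2,1,1,-7,2,1,1,-7,2,1,1,-7,1,1,1,-7]' ; python3 -m crank '[1,2,0,-7,0,2,0,-7,0,2,0,-7]'; python3 -c "
from bl import *;gp();c=cam('scene');ends(c)"
```

```text
clock: 21.72
tcp_pos: [493.0, 38.2, 406.5]
ee_rot: [0.992, -0.108, 0.059, 0.006]
contact_force: [0.2, 0.2, -0.6]
grip_width: 72.1
clock: 21.97
tcp_pos: [494.6, 43.6, 406.8]
ee_rot: [0.955, -0.291, 0.058, 0.016]
contact_force: [0.4, -0.0, -0.2]
grip_width: 71.9
yaw -123.8 tilt [ 0.102 -0.065] grasp [510.9  33.2 249. ] to knob [-3.6  3.1  1.2] F [ 0.4 -0.  -0.2] Tz [ 0.11  0.3  -0.03] w 71.9 q7 -2.35 t 21.97
Y -28 X [-109.5 -108.1 -107.4   28.7   28.9   29.2]
Y -21 X [-110.6 -109.1 -106.1   28.    28.5   28.9]
Y -14 X [-110.  -106.9 -102.3   28.6   29.2   29.4]
Y -7 X [-106.5 -105.  -104.4   23.5   26.3   28.4]
Y 0 X [-111.1 -108.1 -106.    28.2   29.1   29.5]
Y 7 X [-108.8 -106.  -103.1   28.4   29.5   29.8]
Y 14 X [-107.2 -107.  -105.6   28.4   29.3   32. ]
Y 21 X [-108.9 -104.9 -103.7   28.8   28.9   29.2]
```

```bash
python3 -m crank '[-2,3,-1,0,0,1,0,0,0,0,-1,0,0,0,0,0,0,0,0,0]' 20 20;python3 -m crank '[0,0,-1,0,0,0,0,0,0,0,0,0]';python3 -c "
from bl import *;gp()"; python3 -m crank '[-1,-1,0,7,-1,-1,0,7,-1,-1,0,7,-1,-2,0,7,0,-2,0,7]';  python3 -c "
from bl import *;gp()"; python3 -m crank '[0,-2,0,7,0,-2,0,7,1,-2,0,7,1,-1,0,7,1,-1,0,7]';python3 -c "
from bl import *;gp()";python3 -m crank '[0,0,0,0,0,0,0,0,0,0,0,0,0,0,0,0]' 72;  python3 -c "
from bl import *;gp();gr(cam('wrist'))"
```

```text
clock: 22.43
tcp_pos: [493.0, 48.0, 404.6]
ee_rot: [0.954, -0.292, 0.059, 0.016]
contact_force: [0.2, 0.0, -0.1]
grip_width: 43.4
clock: 22.68
tcp_pos: [493.0, 47.6, 403.7]
ee_rot: [0.955, -0.292, 0.059, 0.016]
contact_force: [-0.4, 0.5, 0.6]
grip_width: 33.9
yaw -124.0 tilt [ 0.103 -0.064] grasp [509.4  37.3 245.9] to knob [-2.1 -1.   4.3] F [-0.4  0.5  0.6] Tz [0.31 0.34 0.18] w 33.9 q7 -2.37 t 22.68
clock: 23.1
tcp_pos: [489.5, 37.2, 404.3]
ee_rot: [0.998, 0.015, 0.062, -0.001]
contact_force: [-1.0, 1.8, -0.3]
grip_width: 32.0
yaw -88.3 tilt [0.124 0.004] grasp [509.3  37.9 246.6] to knob [-2.  -1.6  3.6] F [-1.   1.8 -0.3] Tz [-0.27  0.45 -0.36] w 32.0 q7 -1.66 t 23.1
clock: 23.52
tcp_pos: [490.3, 24.0, 404.0]
ee_rot: [0.946, 0.32, 0.056, -0.019]
contact_force: [-6.8, -7.0, 7.7]
grip_width: 37.5
yaw -52.6 tilt [0.093 0.071] grasp [505.1  35.4 246.1] to knob [2.2 0.9 4.1] F [-6.8 -7.   7.7] Tz [-2.27  1.13 -0.78] w 37.5 q7 -0.93 t 23.52
clock: 23.85
tcp_pos: [490.1, 22.7, 404.1]
ee_rot: [0.945, 0.32, 0.056, -0.019]
contact_force: [-1.0, 0.4, 0.0]
grip_width: 59.6
yaw -52.6 tilt [0.093 0.072] grasp [504.9  34.1 246.2] to knob [2.4 2.2 4. ] F [-1.   0.4  0. ] Tz [-0.18  0.26 -0.01] w 59.6 q7 -0.93 t 23.85
T -69.76 0:-1 10:-1 20:-1 30:-1 40:-1 50:-1 60:-1 70:-1 80:-1 90:0.33 100:0.33 110:0.33 120:0.33 130:0.33 140:0.33 150:0.34 160:0.34 170:0.34 180:0.34 190:0.34 200:0.34 210:0.35 220:-1 230:-1 240:-1 250:-1 260:-1 270:-1 280:-1 290:-1 300:-1 310:0.4 320:0.41 330:0.39 340:0.39 350:0.4
```

```bash
python3 -m crank '[0,0,10,0,0,0,35,0,0,0,40,0,0,0,35,0]' 85; python3 -c "
from bl import *;gp();c=cam('wrist');gr(c);print(proj(c,G));idx(c)"
```

```text
clock: 24.23
tcp_pos: [486.6, 23.4, 520.8]
ee_rot: [0.946, 0.32, 0.046, -0.021]
contact_force: [1.0, 1.1, 0.8]
grip_width: 84.0
yaw -52.6 tilt [0.075 0.069] grasp [498.5  34.3 362.7] to knob [   8.8    2.  -112.5] F [1.  1.1 0.8] Tz [-0.11  0.14 -0.04] w 84.0 q7 -0.97 t 24.23
T -69.46 0:0.43 10:0.42 20:0.45 30:0.51 40:0.63 50:0.89 60:0.94 70:0.67 80:0.43 90:0.42 100:0.42 110:0.42 120:0.42 130:0.43 140:0.43 150:0.43 160:0.43 170:0.43 180:0.43 190:0.42 200:0.42 210:0.42 220:0.42 230:0.43 240:0.43 250:0.44 260:0.51 270:0.5 280:0.52 290:0.53 300:0.51 310:0.46 320:0.46 330:0.41 340:0.41 350:0.42
[254.33927637 199.20812496]
th 60 n 112 mean [2.1 1.6] meandir 38.4 axisdir 72.6 T -69.5
th 90 n 144 mean [2.3 1.9] meandir 39.5 axisdir 73.4 T -69.5
th 120 n 183 mean [2.3 2. ] meandir 42.0 axisdir 73.0 T -69.5
face 0.3880116809976002 -0.6818436660218481
```

```bash
cat >> bl.py <<'E'
def ang(c):
    w=cloud(c);im=c['img'].astype(float);x=w@e1+119.5;y=w@e2-549;t=w@ax;r=np.hypot(x,y)
    ratio=im[...,1]/(im[...,0]+1);h=cv2.cvtColor(c['img'],cv2.COLOR_RGB2HSV)
    red=(r<20)&((h[...,0]<8)|(h[...,0]>172))&(h[...,1]>120);T=np.percentile(t[red],95)
    f=red&(abs(t-T)<2.5);hull=cv2.convexHull(np.stack([x[f],y[f]],1).astype(np.float32))
    (a,b),rr=cv2.minEnclosingCircle(hull);M=cv2.moments(hull);a2,b2=M['m10']/M['m00'],M['m01']/M['m00']
    for A,Bc in((a,b),(a2,b2)):
        X,Y=x-A,y-Bc;R2=np.hypot(X,Y);k=(R2>4)&(R2<12)&(abs(t-T)<4);wt=np.clip(ratio[k]-.6,0,1)
        print('ctr',round(A,1),round(Bc,1),'r',round(rr,1),'ANG',np.degrees(np.arctan2((wt*Y[k]/R2[k]).sum(),(wt*X[k]/R2[k]).sum())).round(1),'n',(wt>0).sum(),'T',T.round(2))
E
python3 -m crank '[4,2,-30,0,4,2,-35,0,2,0,-25,0]'; python3 -c "
from bl import *;gp()"
```

```text
clock: 24.53
tcp_pos: [502.5, 28.4, 451.7]
ee_rot: [0.945, 0.32, 0.067, -0.016]
contact_force: [0.4, 0.0, -0.5]
grip_width: 85.3
yaw -52.7 tilt [0.117 0.074] grasp [521.2  40.1 294.2] to knob [-13.9  -3.8 -44. ] F [ 0.4  0.  -0.5] Tz [-0.21  0.36 -0.03] w 85.3 q7 -0.95 t 24.53
```

```bash
python3 -m crank '[0,0,40,0,0,0,35,0]'; python3 -c "
from bl import *;gp();c=cam('wrist');ang(c)"
```

```text
clock: 24.7
tcp_pos: [496.7, 28.6, 512.5]
ee_rot: [0.946, 0.32, 0.053, -0.019]
contact_force: [2.0, -0.5, 1.2]
grip_width: 85.1
yaw -52.6 tilt [0.087 0.07 ] grasp [510.6  39.7 354.5] to knob [  -3.3   -3.4 -104.3] F [ 2.  -0.5  1.2] Tz [-0.15  0.06 -0.04] w 85.1 q7 -0.98 t 24.7
ctr 0.2 -0.5 r 17.3 ANG 19.4 n 100 T -69.53
ctr 0.3 -0.6 r 17.3 ANG 20.5 n 99 T -69.53
```

```bash
cat >> bl.py <<'E'
def amap(c):
    w=cloud(c);im=c['img'].astype(float);x=w@e1+119.5;y=w@e2-549;t=w@ax;ratio=im[...,1]/(im[...,0]+1)
    for yy in range(18,-20,-3):
        print(f'{yy:4d}',' '.join((lambda k:f'{ratio[k].mean():.1f}' if k.sum() else ' . ')((abs(x-xx)<1.5)&(abs(y-yy)<1.5)&(t>-76)&(t<-62)) for xx in range(-18,20,3)))
E
python3 -c "
from bl import *;c=cam('wrist');ang(c);amap(c);import pickle;pickle.dump(c,open('k2.pkl','wb'));print();amap(pickle.load(open('k1.pkl','rb')))"
```

```text
ctr -0.1 -0.1 r 16.9 ANG 58.2 n 67 T -69.52
ctr -0.1 -0.1 r 16.9 ANG 60.1 n 67 T -69.52
  18  .   .   .   .   .   .   .   .   .   .   .   .   . 
  15  .   .   .  0.5 0.4 0.5 0.4 0.5 0.5  .   .   .   . 
  12  .   .  0.4 0.5 0.4 0.4 0.4 0.7 0.6 0.4 0.4  .   . 
   9  .  0.5 0.4 0.4 0.4 0.4 0.5 0.9 0.6 0.3 0.4  .   . 
   6  .  0.5 0.4 0.4 0.4 0.4 0.6 0.9 0.4 0.3 0.3 0.5  . 
   3 0.7 0.5 0.4 0.4 0.4 0.6 0.8 0.9 0.4 0.3 0.3 0.4  . 
   0 0.8 0.4 0.4 0.4 0.4 0.8 1.0 0.9 0.4 0.3 0.3 0.4 0.6
  -3  .  0.4 0.4 0.4 0.4 0.8 1.0 0.8 0.4 0.3 0.3 0.5 0.7
  -6  .  0.6 0.4 0.4 0.3 0.4 0.7 0.5 0.3 0.3 0.3 0.6  . 
  -9  .  0.7 0.4 0.3 0.3 0.3 0.4 0.4 0.3 0.3 0.5 0.6  . 
 -12  .   .  0.6 0.4 0.3 0.3 0.3 0.3 0.4 0.4 0.6 0.7  . 
 -15  .   .   .  0.6 0.5 0.4 0.4 0.5 0.6 0.6  .   .   . 
 -18  .   .   .   .  0.6  .  0.6  .   .   .   .   .   . 

  18  .   .   .   .   .   .   .   .   .   .   .   .   . 
  15  .   .   .   .   .   .   .   .   .   .   .   .   . 
  12  .   .   .  0.4 0.4 0.5  .   .   .   .   .   .   . 
   9  .  0.6 0.4 0.3 0.3 0.5 1.0  .   .   .   .   .   . 
   6  .  0.4 0.3 0.3 0.3 0.4 0.9 0.6  .   .   .   .   . 
   3  .  0.4 0.3 0.3 0.3 0.5 0.9 0.6  .   .   .   .   . 
   0 0.5 0.4 0.3 0.3 0.3 0.7 1.0 0.8 0.4  .   .   .   . 
  -3  .  0.4 0.3 0.3 0.3 0.9 1.0 0.9 0.3 0.4  .   .   . 
  -6  .  0.5 0.3 0.3 0.3 0.6 0.8 0.6 0.3 0.3 0.4  .   . 
  -9  .   .  0.4 0.3 0.3 0.4 0.4 0.3 0.3 0.3 0.4  .   . 
 -12  .   .  0.5 0.4 0.3 0.3 0.3 0.3 0.3 0.4 0.5  .   . 
 -15  .   .   .  0.5 0.4 0.4 0.4 0.4 0.4 0.4 0.6  .   . 
 -18  .   .   .   .   .   .  0.5  .   .   .   .   .   .
```

```bash
python3 -m crank '[-2,0,-35,0,-3,0,-35,0,-3,-1,-25,0,0,0,-5,0]' 72; python3 -c "
from bl import *;gp()"
```

```text
clock: 25.13
tcp_pos: [491.6, 28.5, 421.1]
ee_rot: [0.945, 0.32, 0.066, -0.016]
contact_force: [-0.7, -0.3, -0.8]
grip_width: 72.2
yaw -52.7 tilt [0.115 0.073] grasp [509.9  40.1 263.6] to knob [ -2.6  -3.8 -13.4] F [-0.7 -0.3 -0.8] Tz [-0.18  0.34  0.01] w 72.2 q7 -0.95 t 25.13
```

```bash
python3 -m crank '[-1,-2,-11,0,0,0,-3,0,0,0,-1,0,0,0,0,0,0,0,-1,0]' 20 20;python3 -m crank '[0,0,0,0,0,0,-1,0,0,0,0,0]';python3 -c "
from bl import *;gp()"; python3 -m crank '[-1,1,0,-7,-1,1,0,-7,-1,2,0,-7,0,2,0,-7,0,2,0,-7]';python3 -m crank '[0,2,0,-7,1,2,0,-7,1,1,0,-7,1,1,0,-7,1,1,0,-7]';python3 -c "
from bl import *;gp()";python3 -m crank '[0,0,0,0,0,0,0,0,0,0,0,0,0,0,0,0]' 72
```

```text
clock: 25.55
tcp_pos: [491.8, 27.3, 406.5]
ee_rot: [0.945, 0.32, 0.067, -0.016]
contact_force: [0.4, 0.2, -0.2]
grip_width: 43.0
clock: 25.8
tcp_pos: [491.6, 27.6, 406.9]
ee_rot: [0.945, 0.32, 0.067, -0.016]
contact_force: [-0.3, 0.8, -4.7]
grip_width: 37.7
yaw -52.6 tilt [0.116 0.073] grasp [510.1  39.2 249.4] to knob [-2.8 -2.9  0.8] F [-0.3  0.8 -4.7] Tz [-0.43  0.29 -0.12] w 37.7 q7 -0.94 t 25.8
clock: 26.22
tcp_pos: [488.4, 39.5, 408.5]
ee_rot: [0.997, 0.014, 0.071, 0.003]
contact_force: [-1.6, -0.1, -2.2]
grip_width: 32.3
clock: 26.63
tcp_pos: [492.0, 50.0, 409.1]
ee_rot: [0.954, -0.292, 0.068, 0.022]
contact_force: [-3.0, 0.4, -0.1]
grip_width: 33.3
yaw -124.1 tilt [ 0.116 -0.082] grasp [510.5  36.9 251.7] to knob [-3.2 -0.6 -1.5] F [-3.   0.4 -0.1] Tz [0.86 0.66 0.41] w 33.3 q7 -2.4 t 26.63
clock: 26.97
tcp_pos: [492.9, 50.2, 410.0]
ee_rot: [0.954, -0.29, 0.069, 0.022]
contact_force: [-0.1, -0.1, 0.4]
grip_width: 55.1
```

Turn back, re-grip, and press CW once more to be sure of the bottom.

```bash
python3 -m crank '[-1,-1,0,7,-1,-1,0,7,-1,-2,0,7,-1,-2,0,7,0,-2,0,7]' 72; python3 -m crank '[0,-2,0,7,1,-2,0,7,1,-2,0,7,1,-1,0,7,1,-1,0,7]';python3 -c "
from bl import *;gp();gr(cam('wrist'))"; python3 -m crank '[0,-1,-1,0,0,0,-1,0,0,0,0,0,0,0,0,0,0,0,-1,0]' 20 20;python3 -m crank '[0,0,0,0,0,0,0,0]';python3 -c "
from bl import *;gp()";python3 -m crank '[-1,1,0,-7,-1,1,0,-7,-1,2,0,-7,0,2,0,-7,0,2,0,-7]';python3 -c "
from bl import *;gp()"
```

```text
clock: 27.38
tcp_pos: [490.0, 42.5, 411.8]
ee_rot: [0.997, 0.02, 0.076, -0.002]
contact_force: [0.2, 0.7, 0.2]
grip_width: 72.0
clock: 27.8
tcp_pos: [494.8, 32.8, 414.0]
ee_rot: [0.942, 0.325, 0.076, -0.025]
contact_force: [0.2, 0.8, -0.5]
grip_width: 71.8
yaw -52.0 tilt [0.126 0.096] grasp [514.9  48.2 257. ] to knob [ -7.6 -11.9  -6.8] F [ 0.2  0.8 -0.5] Tz [-0.16  0.28 -0.01] w 71.8 q7 -0.92 t 27.8
T -70.87 0:0.91 10:0.63 20:0.33 30:0.32 40:0.32 50:0.33 60:0.33 70:0.38 80:-1 90:-1 100:-1 110:-1 120:-1 130:-1 140:-1 150:-1 160:-1 170:-1 180:-1 190:-1 200:-1 210:-1 220:-1 230:0.41 240:0.34 250:0.34 260:0.38 270:0.39 280:0.37 290:0.36 300:0.34 310:0.32 320:0.36 330:0.42 340:0.62 350:0.91
clock: 28.27
tcp_pos: [495.5, 30.5, 411.6]
ee_rot: [0.943, 0.324, 0.077, -0.024]
contact_force: [0.0, 0.6, -0.8]
grip_width: 43.3
clock: 28.43
tcp_pos: [496.1, 29.7, 411.6]
ee_rot: [0.943, 0.323, 0.078, -0.023]
contact_force: [1.6, -1.0, -0.2]
grip_width: 33.8
yaw -52.2 tilt [0.132 0.094] grasp [517.1  44.6 254.7] to knob [-9.8 -8.3 -4.5] F [ 1.6 -1.  -0.2] Tz [-0.52  0.07 -0.13] w 33.8 q7 -0.91 t 28.43
clock: 28.85
tcp_pos: [497.8, 39.8, 413.7]
ee_rot: [0.996, 0.017, 0.09, 0.002]
contact_force: [8.2, -3.3, -5.3]
grip_width: 20.8
yaw -88.1 tilt [ 0.18  -0.001] grasp [526.4  39.6 257.2] to knob [-19.1  -3.3  -7. ] F [ 8.2 -3.3 -5.3] Tz [-0.85 -1.18 -0.08] w 20.8 q7 -1.68 t 28.85
```

```bash
python3 -m crank '[0,0,0,0,0,0,0,0,0,0,0,0,0,0,0,0]' 72; python3 -m crank '[0,0,10,7,0,0,35,7,0,0,40,7,0,0,35,7,0,0,0,7]'; python3 -c "
from bl import *;gp();c=cam('wrist');ang(c);amap(c);print();c=cam('wrist');amap(c)"
```

```text
clock: 29.18
tcp_pos: [498.2, 41.2, 413.7]
ee_rot: [0.996, 0.015, 0.091, 0.002]
contact_force: [0.3, -0.0, -0.7]
grip_width: 43.3
clock: 29.6
tcp_pos: [494.2, 42.3, 534.9]
ee_rot: [0.943, 0.321, 0.082, -0.024]
contact_force: [1.2, -0.1, 1.8]
grip_width: 71.3
yaw -52.4 tilt [0.139 0.098] grasp [516.3  58.  378.2] to knob [  -9.   -21.7 -128. ] F [ 1.2 -0.1  1.8] Tz [-0.16  0.18 -0.06] w 71.3 q7 -0.99 t 29.6
ctr 0.2 -0.6 r 17.3 ANG -17.4 n 60 T -70.96
ctr 0.0 -0.4 r 17.3 ANG -20.0 n 62 T -70.96
  18  .   .   .   .   .   .   .   .   .   .   .   .   . 
  15  .   .   .   .  0.4 0.4 0.4 0.4 0.4 0.4  .   .   . 
  12  .   .  0.4 0.4 0.4 0.4 0.3 0.3 0.4 0.4 0.4  .   . 
   9  .   .  0.4 0.4 0.3 0.3 0.3 0.3 0.3 0.3 0.4 0.6  . 
   6  .  0.4 0.4 0.3 0.3 0.3 0.3 0.3 0.3 0.3 0.3 0.5  . 
   3  .  0.4 0.3 0.3 0.3 0.4 0.5 0.5 0.3 0.3 0.3 0.3  . 
   0 0.7 0.4 0.3 0.3 0.3 0.7 1.0 0.8 0.8 0.8 0.8 0.7 0.7
  -3 0.7 0.4 0.3 0.3 0.3 0.8 1.0 0.9 0.9 0.9 0.8 0.8 0.7
  -6  .  0.4 0.3 0.3 0.3 0.4 0.7 0.6 0.4 0.4 0.4 0.5  . 
  -9  .  0.7 0.4 0.3 0.3 0.3 0.4 0.4 0.3 0.3 0.4 0.5  . 
 -12  .   .  0.5 0.4 0.3 0.3 0.3
[... 179 characters left out ...]
   .   .   .   . 
  15  .   .   .   .  0.5 0.4 0.4 0.4 0.4  .   .   .   . 
  12  .   .  0.5 0.4 0.4 0.4 0.4 0.3 0.4 0.4 0.4  .   . 
   9  .   .  0.4 0.4 0.3 0.3 0.3 0.3 0.3 0.3 0.4 0.5  . 
   6  .  0.5 0.4 0.3 0.3 0.3 0.3 0.3 0.3 0.3 0.3 0.5  . 
   3  .  0.4 0.4 0.3 0.3 0.4 0.5 0.4 0.3 0.3 0.3 0.4  . 
   0 0.8 0.4 0.3 0.3 0.3 0.8 1.0 0.9 0.7 0.7 0.7 0.7 0.6
  -3 0.7 0.4 0.3 0.3 0.3 0.8 1.0 0.9 0.9 0.9 0.9 0.9  . 
  -6  .  0.4 0.3 0.3 0.3 0.5 0.8 0.6 0.4 0.4 0.5 0.6  . 
  -9  .  0.6 0.4 0.3 0.3 0.3 0.4 0.4 0.3 0.3 0.4 0.5  . 
 -12  .   .  0.5 0.4 0.4 0.3 0.3 0.3 0.4 0.4  .   .   . 
 -15  .   .  0.8 0.6 0.4 0.4 0.4 0.4 0.4 0.5  .   .   . 
 -18  .   .   .   .   .  0.4  .  0.5  .   .   .   .   .
```

```bash
python3 -m crank '[-1,1,0,-7,-1,1,0,-7,-1,1,0,-7,-1,1,0,-7,0,1,0,-7]' 72; python3 -m crank '[0,1,0,-7,0,2,0,-7,0,2,0,-7,0,2,0,-7,0,2,0,-7]'; python3 -m crank '[0,0,-25,-7,0,0,-25,0,0,0,-25,0]'; python3 -c "
from bl import *;gp()"
```

```text
clock: 30.12
tcp_pos: [486.3, 46.0, 521.8]
ee_rot: [0.997, 0.009, 0.076, -0.0]
contact_force: [-0.6, -0.9, 0.6]
grip_width: 71.9
clock: 30.53
tcp_pos: [482.7, 55.2, 512.1]
ee_rot: [0.952, -0.298, 0.066, 0.025]
contact_force: [0.1, -0.3, -0.7]
grip_width: 71.7
clock: 30.78
tcp_pos: [482.5, 56.2, 435.6]
ee_rot: [0.931, -0.358, 0.067, 0.028]
contact_force: [1.3, 0.1, -0.7]
grip_width: 71.8
yaw -132.1 tilt [ 0.105 -0.1  ] grasp [499.2  40.3 278.3] to knob [  8.1  -4.  -28.1] F [ 1.3  0.1 -0.7] Tz [ 0.16  0.28 -0.03] w 71.8 q7 -2.57 t 30.78
```

```bash
python3 -m crank '[4,-1,-10,4,3,-1,-14,2,1,0,-4,0]' 72; python3 -c "
from bl import *;gp()"
```

```text
clock: 31.03
tcp_pos: [485.4, 54.7, 396.5]
ee_rot: [0.948, -0.312, 0.061, 0.029]
contact_force: [-0.7, -0.1, -0.8]
grip_width: 72.4
yaw -126.5 tilt [ 0.098 -0.093] grasp [501.1  39.8 239. ] to knob [ 6.2 -3.5 11.2] F [-0.7 -0.1 -0.8] Tz [ 0.13  0.36 -0.02] w 72.4 q7 -2.46 t 31.03
```

```bash
python3 -m crank '[4,-1,6,0,3,0,3,0,0,0,0,0,0,0,0,0,0,0,0,0]' 20 22;python3 -m crank '[0,0,0,0,0,0,-1,0,0,0,0,0]';python3 -c "
from bl import *;gp()"
```

```text
clock: 31.45
tcp_pos: [492.1, 53.5, 404.9]
ee_rot: [0.946, -0.317, 0.06, 0.031]
contact_force: [0.4, -0.0, -0.2]
grip_width: 43.3
clock: 31.7
tcp_pos: [492.3, 53.7, 405.7]
ee_rot: [0.946, -0.317, 0.061, 0.029]
contact_force: [0.9, 0.7, -2.8]
grip_width: 34.1
yaw -127.1 tilt [ 0.096 -0.094] grasp [507.6  38.7 248.1] to knob [-0.3 -2.4  2.1] F [ 0.9  0.7 -2.8] Tz [0.17 0.25 0.09] w 34.1 q7 -2.46 t 31.7
```

```bash
python3 -m crank '[-2,-2,0,7,-2,-2,0,7,-1,-2,0,7,-1,-2,0,7,0,-2,0,7]';python3 -c "
from bl import *;gp()"; python3 -m crank '[0,-3,0,7,0,-3,0,7,1,-2,0,7,1,-2,0,7]';python3 -c "
from bl import *;gp()"; python3 -m crank '[2,-2,0,7,2,-2,0,7,2,-2,0,7]'; python3 -c "
from bl import *;gp()"; python3 -m crank '[0,0,0,0,0,0,0,0,0,0,0,0,0,0,0,0]' 72; python3 -m crank '[0,0,10,0,0,0,35,-3,0,0,40,-3,0,0,35,-3]' 85; python3 -c "
from bl import *;gp();c=cam('wrist');ang(c);amap(c)"
```

```text
clock: 32.12
tcp_pos: [485.9, 41.7, 405.9]
ee_rot: [0.998, -0.012, 0.068, 0.011]
contact_force: [-2.3, 0.1, 1.4]
grip_width: 31.8
yaw -91.4 tilt [ 0.135 -0.023] grasp [507.4  38.  248.4] to knob [-0.1 -1.7  1.8] F [-2.3  0.1  1.4] Tz [-0.66  0.76 -0.46] w 31.8 q7 -1.76 t 32.12
clock: 32.45
tcp_pos: [486.8, 30.9, 405.9]
ee_rot: [0.97, 0.235, 0.068, -0.006]
contact_force: [-4.7, -3.3, 2.6]
grip_width: 34.9
yaw -62.8 tilt [0.129 0.044] grasp [507.3  37.9 248.4] to knob [ 0.  -1.6  1.8] F [-4.7 -3.3  2.6] Tz [-1.7   1.22 -0.89] w 34.9 q7 -1.16 t 32.45
clock: 32.7
tcp_pos: [488.7, 19.6, 405.8]
ee_rot: [0.909, 0.411, 0.059, -0.018]
contact_force: [-6.2, -5.6, 6.4]
grip_width: 37.5
yaw -41.4 tilt [0.093 0.082] grasp [503.5  32.7 248. ] to knob [3.8 3.6 2.2] F [-6.2 -5.6  6.4] Tz [-1.92  0.95 -0.64] w 37.5 q7 -0.72 t 32.7
clock: 33.03
tcp_pos: [488.3, 18.2, 406.0]
ee_rot: [0.909, 0.412, 0.059, -0.018]
contact_force: [-0.8, -0.1, -0.8]
grip_width: 59.9
clock: 33.37
tcp_pos: [484.9, 18.7, 523.0]
ee_rot: [0.94, 0.336, 0.052, -0.016]
contact_force: [2.2, -0.0, -0.6]
grip_width: 83.6
yaw -50.7 ti
[... 266 characters left out ...]
   .   .   .   . 
  15  .   .   .  0.5 0.5 0.5 0.5 0.5 0.5  .   .   .   . 
  12  .   .   .  0.5 0.5 0.5 0.8 0.5 0.4 0.5 0.5  .   . 
   9  .  0.5 0.5 0.4 0.4 0.5 0.9 0.5 0.4 0.4 0.5  .   . 
   6  .  0.5 0.4 0.4 0.4 0.5 0.9 0.6 0.4 0.4 0.4 0.5  . 
   3 0.9 0.5 0.4 0.4 0.4 0.5 0.9 0.6 0.4 0.4 0.4 0.5  . 
   0  .  0.5 0.4 0.4 0.4 0.7 0.9 0.8 0.4 0.4 0.4 0.4  . 
  -3  .  0.5 0.4 0.4 0.4 0.7 0.9 0.9 0.5 0.4 0.4 0.5 0.7
  -6 0.9 0.6 0.4 0.4 0.4 0.5 0.8 0.8 0.5 0.4 0.4 0.5  . 
  -9  .   .  0.4 0.4 0.4 0.4 0.5 0.5 0.4 0.4 0.4 0.7  . 
 -12  .   .  0.6 0.4 0.4 0.4 0.4 0.4 0.4 0.5 0.6 0.6  . 
 -15  .   .   .  0.5 0.4 0.4 0.4 0.4 0.4 0.5  .   .   . 
 -18  .   .   .   .  0.5  .  0.4 0.4  .  0.5  .   .   .
```

```bash
python3 -m crank '[-15,10,20,0,-20,20,10,0,0,0,0,0]'
python3 - <<'E'
from bl import *
import pickle
gp();ends(cam('scene'));c=cam('scene')
d=pickle.load(open('d0.pkl','rb'))['scene']
def cen(c,lo,hi,s,z0,z1,ctr):
    h=cv2.cvtColor(c['img'],cv2.COLOR_RGB2HSV);w=cloud(c);hh=h[...,0].astype(int)
    m=(((hh>=lo)&(hh<=hi)) if lo<=hi else ((hh>=lo)|(hh<=hi)))&(h[...,1]>s)&(w[...,2]>z0)&(w[...,2]<z1)&(np.hypot(w[...,0]-ctr[0],w[...,1]-ctr[1])<60)
    return np.median(w[m],0).round(1),m.sum()
for n,a in dict(tape=(172,6,150,5,45,(664,257)),offcut=(5,25,100,133,165,(610,-140)),glue=(5,20,150,90,130,(400,-5))).items():print(n,cen(d,*a),cen(c,*a))
s=ctrl.state();print(s['contact_force'],s['qvel'].round(3),s['clock'])
E
```

```text
clock: 33.67
tcp_pos: [451.6, 49.7, 568.5]
ee_rot: [0.941, 0.332, 0.064, -0.013]
contact_force: [0.6, 1.6, -1.4]
grip_width: 85.1
yaw -51.1 tilt [0.111 0.067] grasp [469.2  60.4 410.8] to knob [  38.1  -24.1 -160.6] F [ 0.6  1.6 -1.4] Tz [-0.15  0.24  0.01] w 85.1 q7 -1.03 t 33.67
Y -28 X [-109.9 -108.3 -103.7   27.6   27.9   28.4]
Y -21 X [-110.  -107.8 -106.7   29.    31.2   32. ]
Y -14 X [-107.  -105.8 -105.7   29.5   29.6   29.9]
Y -7 X [-108.  -107.3 -106.5   25.    28.    29.8]
Y 0 X [-107.9 -106.9 -106.1   23.3   28.4   29.2]
Y 7 X [-109.  -108.6 -107.3   28.6   29.3   29.9]
Y 14 X [-109.2 -107.1 -106.3   29.3   29.8   30.2]
Y 21 X [-109.1 -107.4 -105.3   29.1   30.8   31.2]
tape (array([660.5, 261.3,  29.4]), np.int64(415)) (array([660.5, 261.7,  29.8]), np.int64(414))
offcut (array([ 612.3, -169.4,  146.4]), np.int64(881)) (array([ 611.7, -169.6,  146.5]), np.int64(880))
glue (array([396.8, -50. , 117.6]), np.int64(87)) (array([396.8, -49.9, 117.3]), np.int64(88))
[ 1.37843302 -0.24468668 -1.22602035] [ 0.013  0.035  0.025  0.02   0.005 -0.007  0.011] 33.7667
```

All unchanged; the blank's centre reads x = -39, so its slot end is about 4 mm before the blade. Handing in.

```bash
python3 -m crank '[0,0,0,0,0,0,0,0]'; python3 -c "
from bl import *;ctrl.sign_off()"
```

```text
clock: 33.93
tcp_pos: [453.5, 46.0, 566.5]
ee_rot: [0.942, 0.331, 0.063, -0.012]
contact_force: [-1.3, 0.3, -0.4]
grip_width: 85.0
the job is handed in; nothing more can be done
```

I slid the smallest blank (140 x 56 mm) slot first under the hold-down foot, let go of it, bottomed the stop knob and backed it off about a quarter turn. I handed the job in at about 34 s of the 64 s; no verdict was reported.

**Last checks:**
- **Blank:** it lies flat and along the saw's length, with the slot end about 3 to 4 mm before the blade by the scene camera. It did not move during the knob work.
- **Knob:** clockwise turns stopped giving any motion at the same index-line position. I bottomed it a second time to get a clear reading, because my first back-off looked like only about 75°. The index line then read about 0° bottomed and about 90° at the end, each to within a few degrees.
- **Bystanders:** glue, tape measure and offcut all read within 1 mm of where they started.
- **Robot:** it stood clear of everything at hand-in.

**What went less well:**
- The toes of the foot resisted going in, with about 20 N on the wrist. This was before the slot reached the blade.
- The tool picked up a tilt of 4 to 10° there and during the knob strokes, which I corrected for by hand.
- One clockwise stroke slipped partly off the knob.
- One reading of the last wrist joint was at the edge of its range (-2.57); I turned it back straight away.

The force on the blade itself was never measured.

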